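# Put each hold-down weight on the display panel of its own shape

## Task

The three steel hold-down weights stand on the wrong glass panels: swap them round so that each weight's head stands centred on the panel of its own shape (round on round, square on square, oblong on oblong) with its bar in line with the tray and its tail foot on the tray's tail rest. The empty parking plate is free for use on the way. Carry each weight level (it balances on its bar close to the heavy head) and set it down gently, since the panels are glass. Leave the bin, the tray stack and the film roll where they are.

Things in the scene. Friction and masses are not known exactly. Their poses are not given: they have to be found in the camera images.
- weight_round: Loose steel weight, about 0.5 kg. Heavy head: round disc, diameter 52, 18 mm high. From it a level bar 14 mm wide runs along its own -x to 160 mm from the head's centre; bar underside 14, top 28 mm above the weight's underside. Foot (18 x 20 mm) under the tail at x = -150 mm. Balance point on the bar at x = -44 mm. Origin: centre of the head's underside; z up.
- weight_square: Loose steel weight, about 0.5 kg. Heavy head: square block 40 x 40, 24 mm high. From it a level bar 14 mm wide runs along its own -x to 160 mm from the head's centre; bar underside 14, top 28 mm above the weight's underside. Foot (18 x 20 mm) under the tail at x = -150 mm. Balance point on the bar at x = -44 mm. Origin: centre of the head's underside; z up.
- weight_oblong: Loose steel weight, about 0.5 kg. Heavy head: oblong block, 20 (x) x 68 (y), 28 mm high. From it a level bar 14 mm wide runs along its own -x to 160 mm from the head's centre; bar underside 14, top 28 mm above the weight's underside. Foot (18 x 20 mm) under the tail at x = -150 mm. Balance point on the bar at x = -44 mm. Origin: centre of the head's underside; z up.
- tray_round: Fixed white tray, 96 x 92 mm, with a neck 46 mm wide reaching 175 mm along its -x. Dark glass panel on it: round, diameter 80 mm; top 12 mm above the bench. Raised tail rest on the neck at x = -150 mm, 40 (x) x 44 mm, top also at 12 mm. Origin: at bench level under the panel's centre; z up. At the start the oblong-headed weight stands on it.
- tray_square: Fixed white tray, 96 x 92 mm, with a neck 46 mm wide reaching 175 mm along its -x. Dark glass panel on it: square, 64 x 64 mm; top 12 mm above the bench. Raised tail rest on the neck at x = -150 mm, 40 (x) x 44 mm, top also at 12 mm. Origin: at bench level under the panel's centre; z up. At the start the round-headed weight stands on it.
- tray_oblong: Fixed white tray, 96 x 92 mm, with a neck 46 mm wide reaching 175 mm along its -x. Dark glass panel on it: oblong, 34 (x) x 86 (y) mm; top 12 mm above the bench. Raised tail rest on the neck at x = -150 mm, 40 (x) x 44 mm, top also at 12 mm. Origin: at bench level under the panel's centre; z up. At the start the square-headed weight stands on it.
- park: Fixed white plastic parking plate without a panel, empty at the start: the same outline as the trays (96 x 92 mm, neck 46 mm wide reaching 175 mm along its own -x), flat top 12 mm above the bench. Origin: at bench level under the centre of the wide part; z up. A weight can stand on it just as on a tray.
- bin: Bystander: loose open blue plastic bin of scrap panels, 110 (x) x 150 (y) x 55 mm, origin at the centre of its underside.
- tray_stack: Bystander: loose stack of clear carrier trays with white pieces, 110 (x) x 150 (y) x 58 mm, origin at the centre of its underside.
- film_roll: Bystander: white roll of film standing on end, diameter 60 mm, 80 mm high, origin at the centre of its underside.
Things that resemble listed ones, but are neither listed nor needed, are in the scene too. Leave any blue, turquoise or yellow look-alike of the tray_round alone.

How it is judged:
By the outcome, as a careful person would: the job done as asked, in the order asked, and still so for the second after the job is handed in, with the robot touching nothing.
It also fails if it takes over 104 s, if anything falls off the work surface, if the arm or the gripper's body presses on something with over 40 N, if the wrist force passes 120 N, or if a joint passes its speed limit or range.

## Robot

A 6-joint arm with a two-finger parallel gripper is mounted at the origin on the work surface. World frame = base frame: x ahead of the robot, y to its left, z up, the work surface at z = 0. Lengths are in m, angles in rad, forces in N, time in s.
With the tool pointing down it reaches from about 0.3 to 0.75 m from the base axis. Payload 8.5 kg.
Tool frame: the origin (TCP) lies midway between the tips of the shut fingers; the grasp point (between the pads) lies 19 mm behind it; z points along the fingers, y is the line along which they close (so a half turn about z gives the same grasp; the last joint's range is limited). The gripper opens to 88 mm and grips with 3 to 60 N. Pads are 18 mm wide; open, the fingers measure 123 mm over their backs; the gripper's body (75 mm by 187 mm) begins 45 mm behind the grasp point.
Start: joints at [-1.555, 0.381, 1.297, -0, 1.464, -0.215], TCP at [0.126, -0.535, 0.239] pointing down, gripper open.
Joint ranges: [-3.11, 3.11], [-0.89, 2.33], [0.22, 2.48], [-1.42, 4.56], [0.17, 2.85], [-2.88, 2.88]. Speed limits (rad/s): [2.39, 2.39, 3.14, 3.14, 3.14, 3.14].

## Interface

Orientations are given as a rotation vector (axis times angle).
In Python, from workcell import * gives the robot as it stands.
- The arm moves only by the tool play_rows, never from a script. Its argument "steps" is a list of rows, each a list of 6 numbers: the shift along the tool's x, y, z scaled (see below), then the turn, a rotation vector about the tool's x, y, z scaled (see below). In form: [[dx, dy, dz, rx, ry, rz], ...]. A call has 1 to 20 rows; each row is the pose to reach, as a shift and turn from the pose commanded when the call began, along the tool's axes at that moment, turning the shorter way round; what a row does not reach only later rows make up. The controller multiplies each number of a shift by 100 mm and each number of a turn by 180 degrees. A row lasts 1/12 s, in which the tool goes at most 41.7 mm and 7.16 degrees, less where a joint would pass 70% of its speed; a pose out of reach is approached as far as the arm can. A call with a number of a shift or a turn outside -1 to 1 is refused whole. A call with a gripper value outside its range is refused whole. "gripper" is the opening, from -1 (shut) to 1 (fully open), set as the call begins (left out, the last holds). The fingers move at their own pace and stop on an object; "newtons" is the grip in N (left out, the last holds). Time passes only in rows, so rows that repeat a pose let the fingers close. It gives the time, the measured TCP pose, the force, the opening and the grip force at its end, in the units of the state.
- get_state(): the state, without advancing time (a new reading comes with each control period).
- grab_frame(name): name is "side" or "top"; returns a dict with "color" (384x512x3 uint8, red, green, blue), "z_map" (384x512 float32, m along the optical axis (not along the pixel's ray), 0 where there is no reading), "fx", "fy", "cx", "cy" (pixels), "T" (4x4, takes a point from camera to world coordinates). Camera axes: x right, y down, z forward; pixel columns grow to the right and rows downward; lengths in m; the calibration is good to about 2 mm. A picture is of the moment at which its call begins.
- hand_in(): hands the job in; it is judged then, once.
The state is a dict: "time": time; "q": joint angles; "joint_vel": joint speeds; "effort": joint torques, N m; "ee_pos": TCP position; "orientation": TCP orientation; "force": force on the tool from outside, world axes, zero at the start; "torque": the same for the moment, N m; "gripper_width": opening from 0.0 (shut) to 1.0 (fully open); "finger_force": force on a finger pad.
Only numpy, scipy, OpenCV 4.12 (cv2) and the standard library are available. Lean on these libraries where they do the work, as an engineer would, in place of code of your own. Each camera call takes 0.05 s, during which the arm holds its last target. There are 200 camera calls.

## Working session

There is one attempt and no reset: what is moved stays moved. The work goes in short steps, Python scripts to look and compute and a tool call to move; the robot and the scene stay as the last step left them, time stands still between calls to the robot, and variables do not carry over. Pictures are saved under pics/ and viewed, at most 14 in all, crops included, and the job is handed in when it is done.

Besides the shell and the picture viewer there is one more tool, called after "Emit:" as name([rows], argument=value, ...), one row to a line, values as JSON. play_rows: Moves the arm, as the interface text tells. Shifts and turns lie within -1 to 1; 1 stands for 100 mm of shift or 180 degrees of turn. Its arguments: {"type":"object","properties":{"steps":{"type":"array","items":{"type":"array","items":{"type":"number"}}},"gripper":{"type":"number"},"newtons":{"type":"number"}},"required":["steps"]}

```bash
mkdir -p pics; cat > h.py <<'E'
from workcell import *
import numpy as np, cv2
def snap(n,f):
    d=grab_frame(n); cv2.imwrite(f,d["color"][:,:,::-1]); np.savez(f[:-4]+'.npz',**d); return d
E
python3 - <<'E'
from h import *
for n in("top","side"):
    d=snap(n,f"pics/{n}0.png"); print(n,d["fx"],d["fy"],d["cx"],d["cy"],d["T"].round(4).tolist())
print(get_state())
E
```

```text
top 410.18651672538186 410.18651672538186 252.34766022446922 194.64791571748987 [[0.0066, -0.9823, 0.1872, 0.2531], [-1.0, -0.0056, 0.0056, 0.0375], [-0.0045, -0.1872, -0.9823, 1.4535], [0.0, 0.0, 0.0, 1.0]]
side 392.038229567068 392.038229567068 262.4035960158377 201.1364945405247 [[-0.839, -0.4162, 0.3505, 0.0866], [-0.544, 0.6557, -0.5236, 0.6289], [-0.0119, -0.63, -0.7765, 0.9389], [0.0, 0.0, 0.0, 1.0]]
{'time': 0.1, 'q': array([-1.55529006e+00,  3.81147752e-01,  1.29813870e+00,  2.78116304e-05,
        1.46356790e+00, -2.15295327e-01]), 'joint_vel': array([-0.00132014, -0.00136916, -0.00197023,  0.00137495, -0.0003164 ,
       -0.00176675]), 'effort': array([ 4.05606756e-03, -4.38655221e+01, -2.24913275e+01,  7.14207091e-02,
        3.41446570e-02, -6.59608099e-05]), 'ee_pos': array([ 0.1258203 , -0.5351766 ,  0.23820483]), 'orientation': array([-3.11945323e+00, -3.61589234e-01, -2.40770155e-04]), 'force': array([ 0.29116775, -0.29950233,  0.44793131]), 'torque': array([0.01736291, 0.06593004, 0.01184997]), 'finger_force': 0.0, 'gripper_width': 0.9976031320714739}
```

View pics/top0.png

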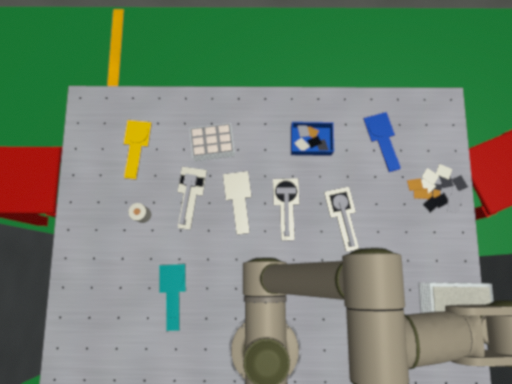

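View pics/side0.png

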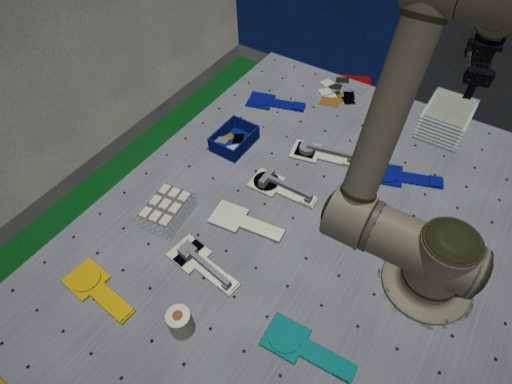

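The top view shows the oblong tray with the square weight at (190,198), the park plate at (237,200), the round tray with the oblong weight at (286,205), and the square tray with the round weight at (343,215). Next I'll measure all four plates and the weights.

```bash
cat >> h.py <<'E'
def ray(d,uv,z):
    uv=np.asarray(uv,float).reshape(-1,2); T=d["T"]
    r=np.c_[(uv[:,0]-d["cx"])/d["fx"],(uv[:,1]-d["cy"])/d["fy"],np.ones(len(uv))]@T[:3,:3].T
    return (T[:3,3]+r*((z-T[2,3])/r[:,2])[:,None])[:,:2]
def cloud(d):
    v,u=np.indices(d["z_map"].shape); z=d["z_map"].astype(float)
    p=np.stack([(u-d["cx"])/d["fx"]*z,(v-d["cy"])/d["fy"]*z,z],-1)
    return p@d["T"][:3,:3].T+d["T"][:3,3]
def plates(d,z=0.010):
    c=d["color"].astype(int); m=((c.min(2)>195)).astype(np.uint8)
    m=cv2.morphologyEx(m,cv2.MORPH_CLOSE,np.ones((3,3)))
    out=[]
    for k in cv2.findContours(m,cv2.RETR_EXTERNAL,cv2.CHAIN_APPROX_NONE)[0]:
        w=ray(d,k,z)*1000
        mm=(w+2000).astype(np.float32).reshape(-1,1,2); M=cv2.moments(mm)
        if not 9000<abs(M["m00"])<22000: continue
        hull=(cv2.convexHull(mm)); ct=np.array([M["m10"],M["m01"]])/M["m00"]-2000
        a=.5*np.arctan2(2*M["mu11"],M["mu20"]-M["mu02"]); ax=np.array([np.cos(a),np.sin(a)])
        r=cv2.minAreaRect(mm); rc=np.array(r[0])-2000
        if ax@(ct-rc)<0: ax=-ax   # heavy side = +x
        out.append(dict(area=abs(M["m00"]),orig=ct+44.4*ax,yaw=np.degrees(np.arctan2(ax[1],ax[0])),rect=r[1],orig2=rc+63.5*ax,k=k))
    return out
E
python3 - <<'E'
from h import *
for n in("top","side"):
    d=dict(np.load(f"pics/{n}0.npz")); P=cloud(d)
    for p in plates(d):
        print(n,*(np.round(p[x],1) for x in("area","orig","orig2","yaw","rect")))
        m=np.zeros(P.shape[:2],np.uint8); cv2.drawContours(m,[p["k"]],-1,1,-1)
        q=P[(m>0)]; q=q[(q[:,2]>.034)&(q[:,2]<.06)][:,:2]*1000
        if len(q)>10:
            l=cv2.fitLine(q.astype(np.float32),cv2.DIST_HUBER,0,.01,.01).ravel(); t=(q-l[2:])@l[:2]
            print("   wt",len(q),"yaw",np.degrees(np.arctan2(l[1],l[0])).round(1),"ends",(l[2:]+l[:2]*t.min()).round(0),(l[2:]+l[:2]*t.max()).round(0))
d=dict(np.load("pics/top0.npz"));s=cv2.resize(d["color"][110:260,160:370,::-1],None,fx=3.8,fy=3.8,interpolation=cv2.INTER_CUBIC);cv2.imwrite("pics/c.png",s)
E
```

```text
top 12283.9 [ 506.2 -265.4] [ 505.8 -266. ] 12.9 [218.9  87.7]
   wt 215 yaw 12.8 ends [ 346. -299.] [ 517. -261.]
top 11028.4 [564.1 102.3] [562.1 102.2] 7.9 [215.3  82.8]
```

View pics/c.png

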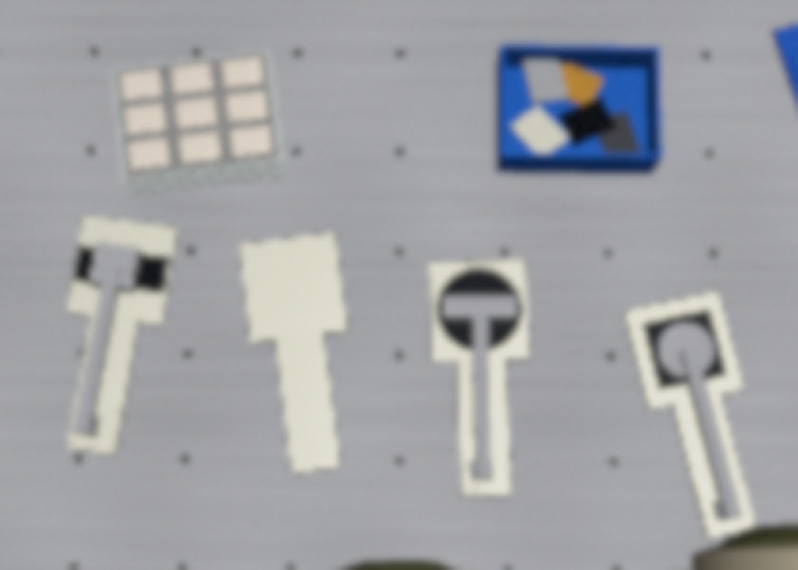

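The crop shows each weight on its wrong panel. The oblong tray's weight is off to the left of its neck. I'll retune the mask to cream plus dark, with the weights filled in by depth.

```bash
python3 - <<'E'
s=open('h.py').read()
s=s.replace("m=((c.min(2)>195)).astype(np.uint8)\n","m=(((c[:,:,0]-c[:,:,2]>6)&(c.min(2)>150))|(c.max(2)<75)).astype(np.uint8)\n    m|=((abs(cloud(d)[:,:,2]-.035)<.012)&(c.max(2)-c.min(2)<40)).astype(np.uint8)\n")
open('h.py','w').write(s)
E
python3 - <<'E'
from h import *
for n in("top","side"):
    d=dict(np.load(f"pics/{n}0.npz")); P=cloud(d)
    for p in plates(d):
        print(n,*(np.round(p[x],1) for x in("area","orig","orig2","yaw","rect")))
        m=np.zeros(P.shape[:2],np.uint8); cv2.drawContours(m,[p["k"]],-1,1,-1)
        q=P[(m>0)]; q=q[(q[:,2]>.037)&(q[:,2]<.06)][:,:2]*1000
        if len(q)>10:
            a=np.radians(p["yaw"]);R=np.array([[np.cos(a),np.sin(a)],[-np.sin(a),np.cos(a)]])
            b=(q-p["orig"])@R.T; b=b[(b[:,0]<-30)]
            l=np.polyfit(b[:,0],b[:,1],1); print("   bar in tray: n",len(b),"dyaw",np.degrees(l[0]).round(1),"y0",l[1].round(1),"xmin",b[:,0].min().round(1))
E
```

```text
top 14865.4 [ 494.2 -266.1] [ 485.9 -281.1] 18.4 [285.7 124.8]
   bar in tray: n 124 dyaw -5.3 y0 0.4 xmin -150.8
top 13619.5 [542.1 -73.4] [542.1 -71.6] 1.4 [ 90.  223.5]
   bar in tray: n 125 dyaw -1.7 y0 -0.3 xmin -160.7
top 13656.2 [563.5 102.7] [562.6 103.2] 7.7 [223.5  91.9]
top 12834.9 [579.5 264.8] [579.  265.4] -6.8 [ 91.7 222.5]
   bar in tray: n 129 dyaw -2.1 y0 2.7 xmin -161.5
top 15418.3 [718.8 240.9] [716.8 257.7] 99.2 [118.4 151.2]
   bar in tray: n 622 dyaw -1.0 y0 12.3 xmin -122.5
side 12834.6 [578.9 265.9] [577.7 266.3] -7.5 [ 88.5 220.6]
   bar in tray: n 229 dyaw -1.4 y0 2.5 xmin -161.6
side 12771.7 [565.  101.8] [563.6 101.7] 7.6 [220.5  88.7]
side 13587.0 [541.5 -73.9] [544.9 -77.5] 2.4 [226.6 101.7]
   bar in tray: n 136 dyaw -1.4 y0 3.0 xmin -160.6
```

Estimates in mm:

| Item | Position | Yaw |
|---|---|---|
| Round tray | (542, -73.5) | about 1.5° |
| Square tray | (506, -266) | about 13° |
| Oblong tray | (579, 265) | about -7° |
| Park plate | (563, 102.5) | 7.7° |

The plan is oblong to park, round to R, square to S, then oblong to O. I'm moving towards the oblong weight first.

Emit:
play_rows([
  [0.93,-0.73,0,0,0,0],
  [0.93,-0.73,0,0,0,0],
  [0.93,-0.73,0,0,0,0],
], gripper=0.2, newtons=50)

```text
time: 0.35
ee_pos: [0.2004, -0.4412, 0.2382]
orientation: [-3.119, -0.36, -0.0]
force: [0.5, 0.0, -0.0]
gripper_width: 0.799
finger_force: 0.0
```

Emit:
play_rows([
  [0.93,-0.73,0,0,0,0],
  [0.93,-0.73,0,0,0,0],
  [0.93,-0.73,0,0,0,0],
])

```text
time: 0.6
ee_pos: [0.2744, -0.3484, 0.2386]
orientation: [-3.12, -0.362, -0.0]
force: [0.3, -0.5, -0.6]
gripper_width: 0.602
finger_force: 0.0
```

Emit:
play_rows([
  [0.93,-0.73,0,0,0,0],
  [0.93,-0.73,0,0,0,0],
  [0.93,-0.73,0,0,0,0],
])

```text
time: 0.85
ee_pos: [0.3482, -0.256, 0.2387]
orientation: [-3.12, -0.362, -0.0]
force: [0.8, -0.2, -0.2]
gripper_width: 0.605
finger_force: 0.0
```

Emit:
play_rows([
  [0.93,-0.73,0.5,0,0,0],
  [0.93,-0.73,0.5,0,0,0],
  [0.93,-0.73,0.5,0,0,0],
  [0.93,-0.73,0.5,0,0,0],
])

```text
time: 1.18
ee_pos: [0.4224, -0.1611, 0.1862]
orientation: [-3.116, -0.369, 0.004]
force: [-0.6, -0.1, -0.6]
gripper_width: 0.602
finger_force: 0.0
```

Emit:
play_rows([
  [0.93,-0.73,0.5,0,0,0.07],
  [0.93,-0.73,0.5,0,0,0.07],
  [0.93,-0.73,0.5,0,0,0.07],
  [0.93,-0.73,0.5,0,0,0.07],
  [0.93,-0.73,0.5,0,0,0.07],
  [0.93,-0.73,0.5,0,0,0.07],
])

```text
time: 1.68
ee_pos: [0.4948, -0.074, 0.1387]
orientation: [3.141, 0.019, -0.001]
force: [-0.1, -0.2, -0.5]
gripper_width: 0.597
finger_force: 0.0
```

```bash
cat >> h.py <<'E'
def report(n,d):
    P=cloud(d)
    for p in plates(d):
        if p["orig"][0]>640: continue
        a=np.radians(p["yaw"]);R=np.array([[np.cos(a),np.sin(a)],[-np.sin(a),np.cos(a)]])
        print(n,*(np.round(p[x],1) for x in("area","orig","orig2","yaw","rect")),"rectang",round(cv2.minAreaRect((ray(d,p["k"],.01)*1000).astype(np.float32).reshape(-1,1,2))[2],1))
        m=np.zeros(P.shape[:2],np.uint8); cv2.drawContours(m,[p["k"]],-1,1,-1)
        q=P[(m>0)]; q=q[(q[:,2]>.026)&(q[:,2]<.05)]
        if len(q)>10:
            b=(q[:,:2]*1000-p["orig"])@R.T; hd=b[b[:,0]>-28]; z=q[:,2]; bb=b[(b[:,0]<-35)&(z>.037)]
            l=np.polyfit(bb[:,0],bb[:,1],1); print("   bar: n",len(bb),"dyaw",np.degrees(l[0]).round(1),"y0",l[1].round(1),"xmin",bb[:,0].min().round(1),"head box",hd.min(0).round(0),hd.max(0).round(0),"y at -44",np.polyval(l,-44).round(1))
E
python3 - <<'E'
from h import *
for n in("top","side"): report(n,snap(n,f"pics/{n}1.png"))
P=cloud(dict(np.load("pics/side1.npz")));q=P[(P[:,:,2]>.06)&(P[:,:,2]<.09)&(P[:,:,1]>.3)&(P[:,:,1]<.5)&(P[:,:,0]>.4)]
print(q.min(0),q.max(0))
E
```

```text
top 14255.4 [ 506.4 -259.9] [ 503.6 -242.7] 15.4 [229.5 128.4] rectang 11.7
   bar: n 127 dyaw -2.3 y0 -3.1 xmin -164.0 head box [-28. -29.] [18. 24.] y at -44 -1.3
top 13746.7 [563.3 102.6] [562.5 102.9] 7.8 [223.9  92.3] rectang 7.5
top 12459.8 [583.3 264. ] [578.7 265.1] -7.6 [ 92.2 223.1] rectang 82.4
   bar: n 132 dyaw -1.9 y0 2.1 xmin -165.7 head box [-28. -17.] [14. 24.] y at -44 3.6
side 13187.1 [578.8 266.6] [577.9 266.7] -7.2 [ 89.2 220.7] rectang 82.8
   bar: n 221 dyaw -1.6 y0 2.0 xmin -161.8 head box [-28. -18.] [19. 22.] y at -44 3.2
side 20336.2 [  16.4 -130.9] [  30.7 -121.3] 39.7 [162.5 160.5] rectang 78.9
side 13132.7 [564.6 102.1] [563.5 101.5] 7.8 [221.2  90.1] rectang 8.1
side 13843.6 [541.  -73.1] [541.3 -77.2] 2.5 [219.3 103.3] rectang 1.7
   bar: n 131 dyaw -2.3 y0 0.6 xmin -160.0 head box [-28. -35.] [12. 37.] y at -44 2.4
[0.42525677 0.40726184 0.06051344] [0.48540089 0.46651259 0.08423138]
```

View pics/side1.png

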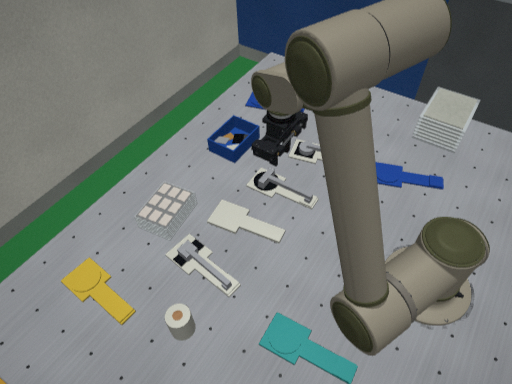

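Descending onto the oblong weight's bar.

Emit:
play_rows([
  [0.025,0,0.3,0,0,0],
  [0.025,0,0.6,0,0,0],
  [0.025,0,0.8,0,0,0],
  [0.025,0,0.9,0,0,0],
])

```text
time: 2.12
ee_pos: [0.4962, -0.0748, 0.0473]
orientation: [-3.141, -0.014, 0.003]
force: [0.2, -0.1, -0.2]
gripper_width: 0.599
finger_force: 0.0
```

Emit:
play_rows([
  [0,0,0.1,0,0,0],
  [0,0,0.2,0,0,0],
  [0,0,0.25,0,0,0],
  [0,0,0.28,0,0,0],
  [0,0,0.29,0,0,0],
  [0,0,0.29,0,0,0],
])

```text
time: 2.62
ee_pos: [0.4976, -0.0742, 0.0202]
orientation: [3.141, 0.016, 0.001]
force: [-0.1, -0.6, 0.1]
gripper_width: 0.604
finger_force: 0.0
```

Emit:
play_rows([
  [0,0,0,0,0,0],
  [0,0,0,0,0,0],
  [0,0,0,0,0,0],
  [0,0,0,0,0,0],
  [0,0,0,0,0,0],
  [0,0,0,0,0,0],
  [0,0,0,0,0,0],
  [0,0,0,0,0,0],
], gripper=-1, newtons=50)

```text
time: 3.28
ee_pos: [0.4975, -0.0737, 0.0198]
orientation: [3.141, 0.017, 0.0]
force: [0.5, -0.2, 1.5]
gripper_width: 0.156
finger_force: 50.0
```

Emit:
play_rows([
  [0,0,-0.03,0,0,0],
  [0,0,-0.1,0,0,0],
  [0,0,-0.2,0,0,0],
  [0,0,-0.35,0,0,0],
  [0,0,-0.5,0,0,0],
  [0,0,-0.6,0,0,0],
  [0,0,-0.6,0,0,0],
  [0,0,-0.6,0,0,0],
])

```text
time: 3.95
ee_pos: [0.4974, -0.0736, 0.0799]
orientation: [3.141, 0.017, 0.001]
force: [1.1, -0.1, -4.4]
gripper_width: 0.149
finger_force: 50.0
```

```bash
python3 - <<'E'
from h import *
d=snap("side","pics/s2.png"); cv2.imwrite("pics/s2c.png",cv2.resize(d["color"][90:250,180:360,::-1],None,fx=3.5,fy=3.5))
print(get_state()["force"],get_state()["torque"])
E
```

```text
[-0.34885746  0.23133723 -5.28348911] [ 0.05957252 -0.02517741  0.01294886]
```

View pics/s2c.png

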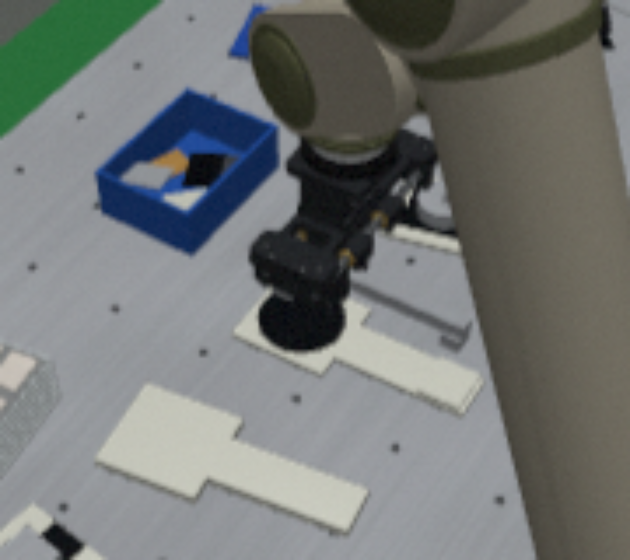

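The weight is lifted and its bar is level. Moving it to the park plate.

Emit:
play_rows([
  [0.02,-0.1,0,0,0,0],
  [0.05,-0.3,0,0,0,0],
  [0.08,-0.5,0,0,0,0],
  [0.1,-0.7,0,0,0,0],
  [0.12,-0.85,0,0,0,0],
])

```text
time: 4.42
ee_pos: [0.508, 0.0136, 0.0789]
orientation: [-3.141, -0.018, 0.003]
force: [0.2, -0.6, -4.7]
gripper_width: 0.152
finger_force: 50.0
```

Emit:
play_rows([
  [0.02,-0.15,0,0,0,-0.008],
  [0.05,-0.35,0,0,0,-0.02],
  [0.08,-0.55,0,0,0,-0.03],
  [0.1,-0.7,0,0,0,-0.039],
  [0.12,-0.8,0,0,0,-0.039],
  [0.12,-0.85,0,0,0,-0.039],
  [0.12,-0.85,0,0,0,-0.039],
  [0.12,-0.85,0,0,0,-0.039],
])

```text
time: 5.08
ee_pos: [0.5194, 0.0964, 0.0795]
orientation: [3.135, 0.209, -0.001]
force: [-0.2, -0.8, -5.7]
gripper_width: 0.152
finger_force: 50.0
```

```bash
python3 - <<'E'
from h import *
for n in("top","side"): report(n,snap(n,f"pics/{n}3.png"))
s=get_state(); print(s["ee_pos"],s["orientation"])
E
```

```text
top 13762.0 [ 505.  -264.9] [ 504.4 -264.9] 12.5 [223.1  92.5] rectang 12.4
   bar: n 133 dyaw 0.9 y0 2.3 xmin -162.6 head box [-28. -24.] [22. 27.] y at -44 1.6
top 13613.3 [542.2 -73.4] [542.1 -71.5] 1.4 [ 90.  223.5] rectang 89.8
top 12834.4 [579.4 264.9] [578.8 265.3] -6.9 [ 91.7 223. ] rectang 82.5
   bar: n 129 dyaw -2.1 y0 2.6 xmin -161.1 head box [-28. -17.] [18. 23.] y at -44 4.1
side 13125.4 [578.6 266.6] [578.2 266.9] -7.2 [ 89.7 221.4] rectang 82.5
   bar: n 224 dyaw -1.8 y0 2.0 xmin -161.3 head box [-26. -19.] [20. 23.] y at -44 3.4
side 21049.1 [ -43.5 -188.8] [ -25.8 -181. ] -131.0 [252.9 160.3] rectang 37.4
[0.51957294 0.09590866 0.07963305] [ 3.13461297e+00  2.07533968e-01 -5.38644337e-04]
```

View pics/top3.png

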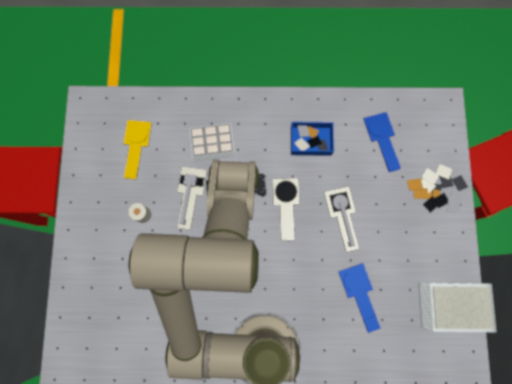

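The top view shows the round panel now empty, at (286,191). The oblong weight is above the park plate, hidden by the wrist. Lowering it.

Emit:
play_rows([
  [0,0,0.1,0,0,0],
  [0,0,0.25,0,0,0],
  [0,0,0.4,0,0,0],
  [0,0,0.5,0,0,0],
  [0,0,0.55,0,0,0],
  [0,0,0.57,0,0,0],
  [0,0,0.58,0,0,0],
  [0,0,0.585,0,0,0],
  [0,0,0.59,0,0,0],
  [0,0,0.595,0,0,0],
  [0,0,0.6,0,0,0],
  [0,0,0.6,0,0,0],
])

```text
time: 6.18
ee_pos: [0.5197, 0.0966, 0.0199]
orientation: [3.135, 0.209, 0.001]
force: [-0.2, -0.5, -4.8]
gripper_width: 0.154
finger_force: 50.0
```

Emit:
play_rows([
  [0,0,0.003,0,0,0],
  [0,0,0.006,0,0,0],
  [0,0,0.008,0,0,0],
  [0,0,0.008,0,0,0],
])

```text
time: 6.52
ee_pos: [0.5197, 0.0966, 0.0198]
orientation: [3.134, 0.21, 0.001]
force: [-2.6, -1.1, 5.3]
gripper_width: 0.151
finger_force: 50.0
```

Contact is made. Releasing and rising.

Emit:
play_rows([
  [0,0,0,0,0,0],
  [0,0,0,0,0,0],
  [0,0,0,0,0,0],
  [0,0,0,0,0,0],
], gripper=0.1)

```text
time: 6.85
ee_pos: [0.5198, 0.0966, 0.019]
orientation: [3.135, 0.209, 0.001]
force: [0.7, -0.0, 0.4]
gripper_width: 0.431
finger_force: 0.0
```

Emit:
play_rows([
  [0,0,-0.1,0,0,0],
  [0,0,-0.3,0,0,0],
  [0,0,-0.6,0,0,0],
  [0,0,-0.9,0,0,0],
  [0,0,-0.9,0,0,0],
])

```text
time: 7.27
ee_pos: [0.522, 0.0966, 0.1147]
orientation: [3.134, 0.21, 0.015]
force: [0.9, 0.3, 1.0]
gripper_width: 0.55
finger_force: 0.0
```

```bash
cat >> h.py <<'E'
def go(x,y,z,yaw):
    s=get_state(); p=s["ee_pos"]*1000; R=cv2.Rodrigues(s["orientation"])[0]
    c=np.degrees(np.arctan2(R[1,0],R[0,0])); t=R.T@(np.array([x,y,z])-p)
    print("cur",p.round(1),"yaw",c.round(2),"shift",(t/100).round(3),"rz",round((c-yaw)/180,4))
def graspxy(o,yaw,dx=0,dy=0,dyaw=0):
    a=np.radians(yaw); R=np.array([[np.cos(a),-np.sin(a)],[np.sin(a),np.cos(a)]]); b=np.radians(dyaw)
    return np.array(o)+R@(np.array([dx,dy])-44*np.array([np.cos(b),np.sin(b)])),yaw+dyaw
E
python3 - <<'E'
from h import *
# round panel on empty R tray + neck axis from cached top3 / plus weights' head colours
for n in ("top",):
    d=dict(np.load(f"pics/{n}3.npz")); c=d["color"].astype(int); m=(c.max(2)<75).astype(np.uint8)
    for k in cv2.findContours(m,cv2.RETR_EXTERNAL,cv2.CHAIN_APPROX_NONE)[0]:
        w=ray(d,k,.012)*1000
        M=cv2.moments((w+2000).astype(np.float32).reshape(-1,1,2))
        if abs(M["m00"])>3000: print(n,"dark",abs(M["m00"]),M["m10"]/M["m00"]-2000,M["m01"]/M["m00"]-2000)
    w=(c[:,:,0]-c[:,:,2]>6)&(c.min(2)>150); v,u=np.nonzero(w); q=ray(d,np.c_[u,v],.012)*1000
    for lab,x0,x1,yc in (("neck",375,490,-75),("wide",500,585,-73)):
        s=q[(q[:,0]>x0)&(q[:,0]<x1)&(abs(q[:,1]-yc)<60)]
        l=np.polyfit(s[:,0],s[:,1],1); print(lab,np.degrees(np.arctan(l[0])),np.polyval(l,[542,392]))
go(*graspxy((505,-265),12.5,-1,2.2,.5)[0],110,13)
print(graspxy((505,-265),12.5,-1,2.2,.5))
E
```

```text
top dark 29344.31674668193 125.62776291263344 -793.9825033260258
top dark 77578.18764603138 164.4947742556251 830.40419390039
top dark 3492.5812685489655 541.8228963835177 -73.22492812646874
neck 1.796797512522441 [-72.51806071 -77.22360826]
wide 2.101680036235886 [-72.52386324 -78.02851779]
cur [522.   96.6 114.7] yaw 7.66 shift [-1.101  3.581  0.042] rz -0.0297
(array([ 460.67525399, -272.96643479]), 13.0)
```

Emit:
play_rows([
  [-0.275,0.895,0,0,0,0],
  [-0.275,0.895,0,0,0,0],
  [-0.275,0.895,0,0,0,0],
])

```text
time: 7.52
ee_pos: [0.5037, 0.0006, 0.1092]
orientation: [3.134, 0.206, 0.0]
force: [0.1, -1.2, 0.1]
gripper_width: 0.556
finger_force: 0.0
```

Emit:
play_rows([
  [-0.275,0.895,0,0,0,0],
  [-0.275,0.895,0,0,0,0],
  [-0.275,0.895,0,0,0,0],
])

```text
time: 7.77
ee_pos: [0.4885, -0.0923, 0.1091]
orientation: [3.134, 0.204, 0.001]
force: [0.8, -1.1, 0.5]
gripper_width: 0.544
finger_force: 0.0
```

Emit:
play_rows([
  [-0.275,0.895,0,0,0,0],
  [-0.275,0.895,0,0,0,0],
  [-0.275,0.895,0,0,0,0],
])

```text
time: 8.02
ee_pos: [0.4732, -0.1848, 0.1091]
orientation: [3.133, 0.204, 0.001]
force: [0.2, -0.3, 0.0]
gripper_width: 0.55
finger_force: 0.0
```

Emit:
play_rows([
  [-0.275,0.895,0,0,0,-0.03],
  [-0.275,0.895,0,0,0,-0.03],
  [-0.275,0.895,0,0,0,-0.03],
  [-0.275,0.895,0,0,0,-0.03],
  [-0.275,0.895,0,0,0,-0.03],
])

```text
time: 8.43
ee_pos: [0.4582, -0.2721, 0.1088]
orientation: [-3.12, -0.355, 0.001]
force: [-1.1, 1.1, -0.6]
gripper_width: 0.554
finger_force: 0.0
```

```bash
python3 - <<'E'
from h import *
d=snap("side","pics/side4.png"); report("side",d); report("top",snap("top","pics/top4.png"))
cv2.imwrite("pics/s4c.png",cv2.resize(d["color"][100:300,150:400,::-1],None,fx=3,fy=3))
go(460.7,-273,19.8,13)
E
```

```text
side 13003.1 [578.8 266. ] [578.3 266.4] -7.5 [ 89.4 221.7] rectang 82.5
   bar: n 232 dyaw -1.3 y0 2.7 xmin -161.4 head box [-28. -17.] [19. 23.] y at -44 3.7
side 21006.8 [  17.6 -140.1] [  23.  -131.6] 29.6 [197.1 168.9] rectang 5.3
side 13412.3 [564.3 100.8] [563.9  99.3] 7.6 [220.8  95.8] rectang 6.8
   bar: n 173 dyaw 0.0 y0 3.7 xmin -161.3 head box [-28. -30.] [ 8. 38.] y at -44 3.7
side 12452.7 [542.2 -70.8] [544.7 -70.4] 2.7 [226.4  88.6] rectang 1.7
top 12063.9 [579.2 104.4] [584.3  91.5] 8.3 [199.7 114.7] rectang 19.7
   bar: n 101 dyaw -1.5 y0 0.2 xmin -150.5 head box [-28. -32.] [-5. 35.] y at -44 1.3
top 12827.2 [579.3 265.1] [578.8 265.9] -6.8 [ 92.2 222.9] rectang 82.4
   bar: n 119 dyaw -2.3 y0 2.0 xmin -161.1 head box [-27. -18.] [18. 23.] y at -44 3.8
cur [ 458.5 -271.1  108.9] yaw 13.12 shift [0.018 0.024 0.891] rz 0.0006
```

View pics/s4c.png

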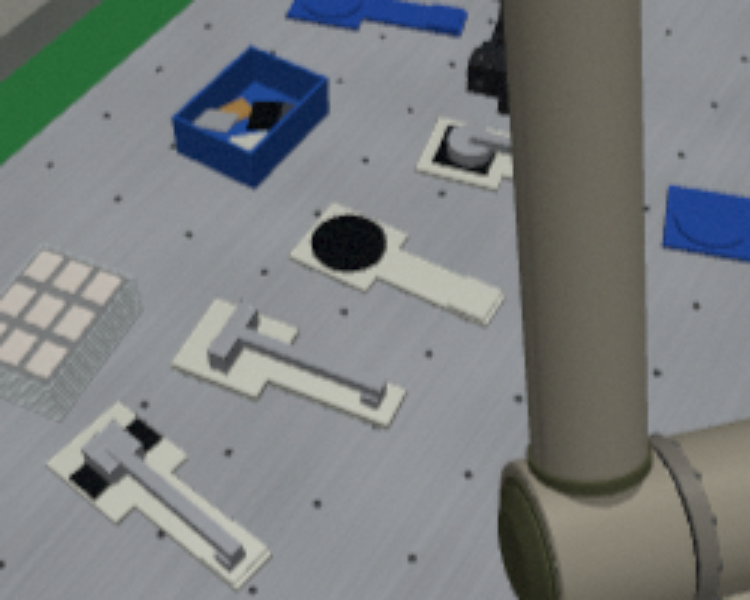

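The oblong weight stands well on the park plate, with its head near (235,340) in the crop. Next I'll grasp the round weight.

Emit:
play_rows([
  [0.02,0.02,0.3,0,0,0],
  [0.02,0.02,0.6,0,0,0],
  [0.02,0.02,0.75,0,0,0],
  [0.02,0.02,0.85,0,0,0],
  [0.02,0.02,0.88,0,0,0],
  [0.02,0.02,0.89,0,0,0],
  [0.02,0.02,0.89,0,0,0],
])

```text
time: 9.12
ee_pos: [0.4611, -0.2742, 0.0207]
orientation: [3.12, 0.358, 0.001]
force: [0.6, 0.8, 1.2]
gripper_width: 0.549
finger_force: 0.0
```

Emit:
play_rows([
  [0,0,0,0,0,0],
  [0,0,0,0,0,0],
  [0,0,0,0,0,0],
  [0,0,0,0,0,0],
  [0,0,0,0,0,0],
  [0,0,0,0,0,0],
  [0,0,0,0,0,0],
  [0,0,0,0,0,0],
], gripper=-1)

```text
time: 9.78
ee_pos: [0.4607, -0.2745, 0.0201]
orientation: [3.121, 0.357, 0.0]
force: [-0.4, -0.5, 3.3]
gripper_width: 0.157
finger_force: 50.0
```

Emit:
play_rows([
  [0,0,-0.03,0,0,0],
  [0,0,-0.1,0,0,0],
  [0,0,-0.2,0,0,0],
  [0,0,-0.35,0,0,0],
  [0,0,-0.5,0,0,0],
  [0,0,-0.6,0,0,0],
  [0,0,-0.6,0,0,0],
])

```text
time: 10.37
ee_pos: [0.4614, -0.275, 0.0823]
orientation: [3.118, 0.357, 0.004]
force: [-0.7, -0.2, -2.8]
gripper_width: 0.152
finger_force: 50.0
```

```bash
python3 - <<'E'
from h import *
g,y=graspxy((542.2,-73),1.9); print(g,y); go(*g,80,y)
# square panel of the S tray
d=snap("top","pics/top5.png"); report("top",d)
E
```

```text
[498.2241905  -74.45882785] 1.9
cur [ 461.4 -275.    82.3] yaw 13.05 shift [ 0.812 -1.87   0.019] rz 0.0619
top 13806.8 [563.4 102.5] [526.3  72.8] 10.0 [303.3 146.6] rectang 7.7
   bar: n 111 dyaw -3.1 y0 -0.3 xmin -160.3 head box [-27. -32.] [10. 34.] y at -44 2.1
top 12800.9 [579.3 265. ] [578.8 265.5] -6.8 [ 91.6 223. ] rectang 82.5
   bar: n 129 dyaw -1.7 y0 3.4 xmin -161.3 head box [-28. -18.] [18. 23.] y at -44 4.7
```

Emit:
play_rows([
  [0.04,-0.1,0,0,0,0],
  [0.13,-0.3,0,0,0,0],
  [0.22,-0.5,0,0,0,0],
  [0.31,-0.72,0,0,0,0],
  [0.405,-0.935,0,0,0,0],
])

```text
time: 10.83
ee_pos: [0.4784, -0.1721, 0.079]
orientation: [-3.12, -0.356, 0.003]
force: [0.8, -0.9, -3.6]
gripper_width: 0.151
finger_force: 50.0
```

Emit:
play_rows([
  [0.09,-0.2,0,0,0,0.01],
  [0.17,-0.4,0,0,0,0.025],
  [0.25,-0.6,0,0,0,0.04],
  [0.33,-0.75,0,0,0,0.052],
  [0.38,-0.87,0,0,0,0.06],
  [0.405,-0.935,0,0,0,0.062],
  [0.405,-0.935,0,0,0,0.062],
  [0.405,-0.935,0,0,0,0.062],
  [0.405,-0.935,0,0,0,0.062],
])

```text
time: 11.58
ee_pos: [0.4971, -0.0744, 0.0797]
orientation: [-3.141, -0.052, 0.001]
force: [-0.3, 0.6, -4.5]
gripper_width: 0.156
finger_force: 50.0
```

```bash
python3 - <<'E'
from h import *
g,y=graspxy((542.2,-73),1.9); go(*g,20,y)
d=snap("top","pics/top5b.png"); report("top",d)
d=snap("side","pics/side5.png");cv2.imwrite("pics/s5c.png",cv2.resize(d["color"][90:250,180:360,::-1],None,fx=3.5,fy=3.5))
E
```

```text
cur [497.1 -74.4  79.7] yaw 1.89 shift [0.011 0.001 0.597] rz -0.0001
top 13775.9 [ 505.2 -264.9] [ 504.6 -264.9] 12.6 [222.7  92.7] rectang 12.4
top 12070.8 [577.8 105.4] [574.2 106.2] 9.0 [199.8  91.9] rectang 7.4
   bar: n 106 dyaw -1.1 y0 0.6 xmin -154.2 head box [-27. -33.] [-5. 34.] y at -44 1.4
top 11527.1 [590.7 262.6] [575.2 263.3] -9.2 [ 91.7 229.5] rectang 82.5
   bar: n 140 dyaw 0.2 y0 3.2 xmin -173.4 head box [-27. -17.] [ 8. 25.] y at -44 3.0
```

View pics/s5c.png

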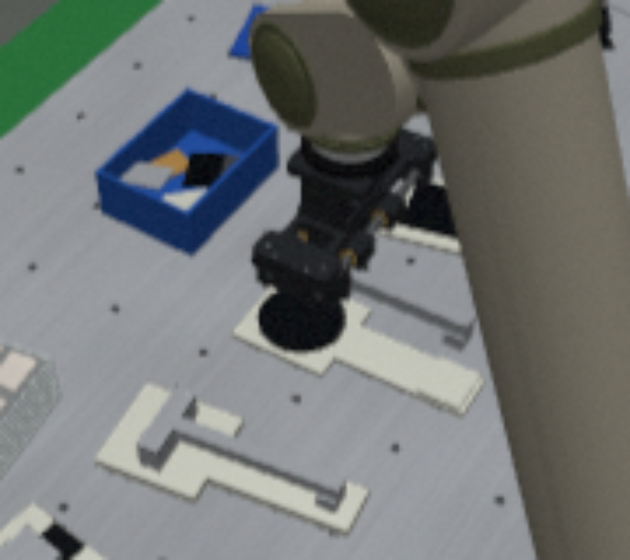

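The round weight is level above the round panel. Lowering it gently.

Emit:
play_rows([
  [0.01,0,0.1,0,0,0],
  [0.01,0,0.25,0,0,0],
  [0.01,0,0.4,0,0,0],
  [0.01,0,0.5,0,0,0],
  [0.01,0,0.55,0,0,0],
  [0.01,0,0.57,0,0,0],
  [0.01,0,0.578,0,0,0],
  [0.01,0,0.583,0,0,0],
  [0.01,0,0.587,0,0,0],
  [0.01,0,0.591,0,0,0],
  [0.01,0,0.595,0,0,0],
  [0.01,0,0.597,0,0,0],
  [0.01,0,0.597,0,0,0],
])

```text
time: 12.77
ee_pos: [0.4984, -0.0739, 0.0204]
orientation: [3.141, 0.052, 0.0]
force: [-0.8, -0.1, -3.9]
gripper_width: 0.152
finger_force: 50.0
```

Emit:
play_rows([
  [0,0,0.002,0,0,0],
  [0,0,0.004,0,0,0],
  [0,0,0.006,0,0,0],
  [0,0,0.006,0,0,0],
])

```text
time: 13.1
ee_pos: [0.4984, -0.0739, 0.0201]
orientation: [3.141, 0.052, 0.001]
force: [-2.1, 0.4, 4.3]
gripper_width: 0.154
finger_force: 50.0
```

Emit:
play_rows([
  [0,0,0,0,0,0],
  [0,0,0,0,0,0],
  [0,0,0,0,0,0],
  [0,0,0,0,0,0],
], gripper=0.1)

```text
time: 13.43
ee_pos: [0.4984, -0.0739, 0.0196]
orientation: [3.141, 0.052, 0.0]
force: [0.8, 0.4, -0.4]
gripper_width: 0.428
finger_force: 0.0
```

Emit:
play_rows([
  [0,0,-0.1,0,0,0],
  [0,0,-0.3,0,0,0],
  [0,0,-0.6,0,0,0],
  [0,0,-0.9,0,0,0],
  [0,0,-0.9,0,0,0],
  [0,0,-0.9,0,0,0],
])

```text
time: 13.93
ee_pos: [0.4989, -0.0741, 0.1107]
orientation: [3.14, 0.052, 0.005]
force: [0.1, -0.1, -0.6]
gripper_width: 0.551
finger_force: 0.0
```

```bash
python3 - <<'E'
from h import *
g,y=graspxy((579.2,265.3),-7,-1.3,2.5,-1.8); print(g,y); go(*g,110,y)
E
```

```text
[534.73231458 274.67117232] -8.8
cur [498.9 -74.1 110.7] yaw 1.89 shift [ 0.473 -3.474  0.004] rz 0.0594
```

Emit:
play_rows([
  [0.12,-0.87,0,0,0,0],
  [0.12,-0.87,0,0,0,0],
  [0.12,-0.87,0,0,0,0],
])

```text
time: 14.18
ee_pos: [0.5065, 0.0181, 0.1083]
orientation: [-3.139, -0.057, 0.004]
force: [-0.9, -0.5, 0.1]
gripper_width: 0.548
finger_force: 0.0
```

Emit:
play_rows([
  [0.12,-0.87,0,0,0,0],
  [0.12,-0.87,0,0,0,0],
  [0.12,-0.87,0,0,0,0],
])

```text
time: 14.43
ee_pos: [0.5159, 0.1055, 0.1083]
orientation: [-3.14, -0.058, 0.003]
force: [-1.1, -0.2, -0.7]
gripper_width: 0.551
finger_force: 0.0
```

Emit:
play_rows([
  [0.12,-0.87,0,0,0,0],
  [0.12,-0.87,0,0,0,0],
  [0.12,-0.87,0,0,0,0],
])

```text
time: 14.68
ee_pos: [0.5253, 0.1925, 0.1083]
orientation: [-3.14, -0.058, 0.002]
force: [-1.1, 0.2, 0.5]
gripper_width: 0.55
finger_force: 0.0
```

Emit:
play_rows([
  [0.12,-0.87,0,0,0,0.059],
  [0.12,-0.87,0,0,0,0.059],
  [0.12,-0.87,0,0,0,0.059],
  [0.12,-0.87,0,0,0,0.059],
  [0.12,-0.87,0,0,0,0.059],
  [0.12,-0.87,0,0,0,0.059],
])

```text
time: 15.18
ee_pos: [0.5348, 0.2738, 0.109]
orientation: [3.132, -0.24, -0.002]
force: [0.2, 0.4, 0.7]
gripper_width: 0.553
finger_force: 0.0
```

```bash
python3 - <<'E'
from h import *
d=snap("top","pics/top6.png"); report("top",d); report("side",snap("side","pics/side6.png"))
cv2.imwrite("pics/t6c.png",cv2.resize(d["color"][110:260,160:370,::-1],None,fx=3.8,fy=3.8,interpolation=cv2.INTER_CUBIC))
go(534.7,274.7,20,-8.8)
E
```

```text
top 13750.2 [ 505.2 -265. ] [ 504.7 -265. ] 12.5 [222.2  92.7] rectang 12.4
top 13605.9 [542.  -73.4] [542.1 -71.6] 1.3 [ 90.  223.5] rectang 89.8
   bar: n 126 dyaw 0.7 y0 2.1 xmin -160.5 head box [-28. -21.] [22. 25.] y at -44 1.6
top 13695.8 [563.5 102.9] [562.6 103.4] 7.9 [223.3  91.9] rectang 7.3
   bar: n 115 dyaw -0.4 y0 -0.1 xmin -160.0 head box [-28. -33.] [ 9. 34.] y at -44 0.3
cur [535.  273.9 109.5] yaw -8.82 shift [-0.004 -0.008  0.895] rz -0.0001
```

View pics/t6c.png

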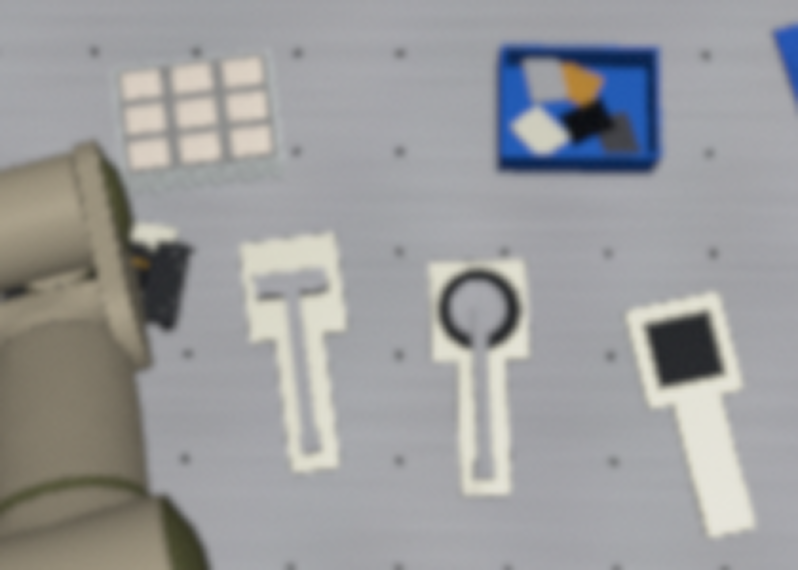

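The round weight is centred on the round panel at (479,308), with its bar in line. Grasping the square weight.

Emit:
play_rows([
  [0,0,0.3,0,0,0],
  [0,0,0.6,0,0,0],
  [0,0,0.75,0,0,0],
  [0,0,0.85,0,0,0],
  [0,0,0.88,0,0,0],
  [0,0,0.89,0,0,0],
  [0,0,0.89,0,0,0],
])

```text
time: 15.87
ee_pos: [0.5355, 0.2753, 0.0215]
orientation: [-3.132, 0.24, -0.002]
force: [-0.8, 0.1, -0.1]
gripper_width: 0.549
finger_force: 0.0
```

Emit:
play_rows([
  [0,0,0,0,0,0],
  [0,0,0,0,0,0],
  [0,0,0,0,0,0],
  [0,0,0,0,0,0],
  [0,0,0,0,0,0],
  [0,0,0,0,0,0],
  [0,0,0,0,0,0],
  [0,0,0,0,0,0],
], gripper=-1)

```text
time: 16.53
ee_pos: [0.5349, 0.2753, 0.0209]
orientation: [3.132, -0.239, 0.0]
force: [-1.3, -3.1, 4.0]
gripper_width: 0.154
finger_force: 50.0
```

Emit:
play_rows([
  [0,0,-0.03,0,0,0],
  [0,0,-0.1,0,0,0],
  [0,0,-0.2,0,0,0],
  [0,0,-0.35,0,0,0],
  [0,0,-0.5,0,0,0],
  [0,0,-0.7,0,0,0],
  [0,0,-0.9,0,0,0],
  [0,0,-0.9,0,0,0],
  [0,0,-0.9,0,0,0],
])

```text
time: 17.28
ee_pos: [0.535, 0.2757, 0.1114]
orientation: [-3.132, 0.239, -0.003]
force: [0.4, 0.0, -6.1]
gripper_width: 0.156
finger_force: 50.0
```

```bash
python3 - <<'E'
from h import *
g,y=graspxy((505.2,-265),12.5); print(g,y); go(*g,110,y)
E
```

```text
[ 462.24297569 -274.52334301] 12.5
cur [535.  275.7 111.4] yaw -8.73 shift [0.116 5.549 0.009] rz -0.118
```

Emit:
play_rows([
  [0,0.06,0,0,0,0],
  [0,0.18,0,0,0,0],
  [0.01,0.35,0,0,0,0],
  [0.015,0.54,0,0,0,0],
  [0.02,0.73,0,0,0,0],
  [0.02,0.925,0,0,0,0],
])

```text
time: 17.78
ee_pos: [0.5219, 0.182, 0.1095]
orientation: [3.132, -0.24, -0.003]
force: [0.1, 0.0, -5.8]
gripper_width: 0.157
finger_force: 50.0
```

Emit:
play_rows([
  [0,0.185,0,0,0,0],
  [0.01,0.37,0,0,0,0],
  [0.01,0.555,0,0,0,0],
  [0.015,0.74,0,0,0,0],
  [0.02,0.925,0,0,0,0],
])

```text
time: 18.2
ee_pos: [0.5096, 0.0903, 0.1097]
orientation: [3.132, -0.24, -0.003]
force: [0.4, -0.3, -6.1]
gripper_width: 0.155
finger_force: 50.0
```

Emit:
play_rows([
  [0,0.185,0,0,0,0],
  [0.01,0.37,0,0,0,0],
  [0.01,0.555,0,0,0,0],
  [0.015,0.74,0,0,0,0],
  [0.02,0.925,0,0,0,0],
])

```text
time: 18.62
ee_pos: [0.4974, -0.0012, 0.1098]
orientation: [-3.132, 0.24, 0.003]
force: [-0.5, -0.1, -4.7]
gripper_width: 0.155
finger_force: 50.0
```

Emit:
play_rows([
  [0,0.185,0,0,0,0],
  [0.01,0.37,0,0,0,0],
  [0.01,0.555,0,0,0,0],
  [0.015,0.74,0,0,0,0],
  [0.02,0.925,0,0,0,0],
])

```text
time: 19.03
ee_pos: [0.4852, -0.0927, 0.1098]
orientation: [-3.132, 0.24, 0.003]
force: [1.4, -0.1, -5.3]
gripper_width: 0.154
finger_force: 50.0
```

Emit:
play_rows([
  [0,0.185,0,0,0,0],
  [0.01,0.37,0,0,0,0],
  [0.01,0.555,0,0,0,0],
  [0.015,0.74,0,0,0,0],
  [0.02,0.925,0,0,0,0],
])

```text
time: 19.45
ee_pos: [0.4731, -0.1843, 0.1097]
orientation: [-3.131, 0.24, 0.003]
force: [-0.0, 0.1, -5.2]
gripper_width: 0.151
finger_force: 50.0
```

Emit:
play_rows([
  [0,0.18,0,0,0,-0.015],
  [0.01,0.35,0,0,0,-0.035],
  [0.01,0.5,0,0,0,-0.055],
  [0.015,0.64,0,0,0,-0.075],
  [0.02,0.76,0,0,0,-0.095],
  [0.02,0.85,0,0,0,-0.11],
  [0.02,0.9,0,0,0,-0.118],
  [0.02,0.925,0,0,0,-0.118],
  [0.02,0.925,0,0,0,-0.118],
  [0.02,0.925,0,0,0,-0.118],
])

```text
time: 20.28
ee_pos: [0.4618, -0.2747, 0.1102]
orientation: [-3.122, -0.34, 0.001]
force: [-0.5, -0.5, -5.6]
gripper_width: 0.15
finger_force: 50.0
```

```bash
python3 - <<'E'
from h import *
g,y=graspxy((505.2,-265),12.5); go(*g,21,y)
d=snap("top","pics/top7.png"); report("top",d); report("side",snap("side","pics/side7.png"))
c=d["color"].astype(int); m=(c.max(2)<75).astype(np.uint8)
for k in cv2.findContours(m,cv2.RETR_EXTERNAL,cv2.CHAIN_APPROX_NONE)[0]:
    w=ray(d,k,.012)*1000
    M=cv2.moments((w+2000).astype(np.float32).reshape(-1,1,2)); a=abs(M["m00"])
    if 1500<a<6000: print("dark",a,M["m10"]/M["m00"]-2000,M["m01"]/M["m00"]-2000,cv2.minAreaRect(w.astype(np.float32).reshape(-1,1,2)))
E
```

```text
cur [ 461.8 -274.7  110.2] yaw 12.43 shift [0.005 0.    0.892] rz -0.0004
top 12205.5 [578.7 104.3] [581.   87.8] 8.2 [206.8 120.1] rectang 18.7
   bar: n 96 dyaw -1.8 y0 -0.1 xmin -153.2 head box [-27. -32.] [-5. 34.] y at -44 1.3
top 13160.9 [577.7 265.2] [578.7 264.8] -7.4 [ 91.7 223. ] rectang 82.5
side 13039.4 [578.6 266. ] [577.8 266.6] -7.4 [ 89.2 220.8] rectang 82.6
side 21053.6 [  23.  -154.6] [  27.  -152.2] 9.0 [163.3 197.2] rectang 88.1
side 13373.7 [564.2 100.8] [564.   98.9] 7.7 [221.   95.7] rectang 7.2
   bar: n 174 dyaw 0.0 y0 4.1 xmin -161.5 head box [-28. -31.] [ 9. 39.] y at -44 4.0
side 13368.5 [538.6 -71.1] [544.6 -68.8] 4.2 [226.4  88.6] rectang 1.7
   bar: n 140 dyaw -2.1 y0 1.1 xmin -157.9 head box [-28. -25.] [27. 28.] y at -44 2.8
dark 2422.4588674008846 504.7494449107703 -606.0518461048819 ((505.8306884765625, -605.8982543945312), (40.06026077270508, 82.29658508300781), 23.814678192138672)
dark 1718.3230956494808 579.1919130781766 265.5347056665232 ((579.0579833984375, 265.64410400390625), (78.78038024902344, 26.007875442504883), 82.04499816894531)
```

Emit:
play_rows([
  [0.005,0,0.1,0,0,0],
  [0.005,0,0.25,0,0,0],
  [0.005,0,0.42,0,0,0],
  [0.005,0,0.58,0,0,0],
  [0.005,0,0.7,0,0,0],
  [0.005,0,0.78,0,0,0],
  [0.005,0,0.83,0,0,0],
  [0.005,0,0.855,0,0,0],
  [0.005,0,0.868,0,0,0],
  [0.005,0,0.875,0,0,0],
  [0.005,0,0.88,0,0,0],
  [0.005,0,0.885,0,0,0],
  [0.005,0,0.889,0,0,0],
  [0.005,0,0.89,0,0,0],
])

```text
time: 21.55
ee_pos: [0.463, -0.2748, 0.0218]
orientation: [3.123, 0.342, 0.0]
force: [-0.2, -0.4, -4.7]
gripper_width: 0.151
finger_force: 50.0
```

Emit:
play_rows([
  [0,0,0,0,0,0],
  [0,0,0.002,0,0,0],
  [0,0,0.002,0,0,0],
])

```text
time: 21.8
ee_pos: [0.4629, -0.2748, 0.0215]
orientation: [3.123, 0.342, 0.0]
force: [-0.7, -0.2, -5.6]
gripper_width: 0.156
finger_force: 50.0
```

Emit:
play_rows([
  [0,0,0.003,0,0,0],
  [0,0,0.005,0,0,0],
  [0,0,0.007,0,0,0],
  [0,0,0.007,0,0,0],
])

```text
time: 22.13
ee_pos: [0.4629, -0.2748, 0.0209]
orientation: [3.123, 0.342, 0.0]
force: [-1.1, 0.9, -2.8]
gripper_width: 0.151
finger_force: 50.0
```

Contact is starting. I'll go down another 0.3 mm, then release.

Emit:
play_rows([
  [0,0,0.002,0,0,0],
  [0,0,0.003,0,0,0],
  [0,0,0.003,0,0,0],
])

```text
time: 22.38
ee_pos: [0.4629, -0.2748, 0.0209]
orientation: [3.123, 0.342, 0.0]
force: [-1.7, 1.3, 4.1]
gripper_width: 0.153
finger_force: 50.0
```

Emit:
play_rows([
  [0,0,0,0,0,0],
  [0,0,0,0,0,0],
  [0,0,0,0,0,0],
  [0,0,0,0,0,0],
], gripper=0.1)

```text
time: 22.72
ee_pos: [0.4631, -0.275, 0.0205]
orientation: [3.123, 0.342, 0.001]
force: [0.7, 0.2, -0.0]
gripper_width: 0.428
finger_force: 0.0
```

Emit:
play_rows([
  [0,0,-0.1,0,0,0],
  [0,0,-0.3,0,0,0],
  [0,0,-0.6,0,0,0],
  [0,0,-0.9,0,0,0],
  [0,0,-0.9,0,0,0],
  [0,0,-0.9,0,0,0],
])

```text
time: 23.22
ee_pos: [0.4634, -0.2752, 0.1123]
orientation: [3.12, 0.342, 0.004]
force: [-0.2, 0.6, -1.0]
gripper_width: 0.551
finger_force: 0.0
```

```bash
python3 - <<'E'
from h import *
go(519.7,96.6,110,7.66)
E
```

```text
cur [ 463.4 -275.2  112.3] yaw 12.51 shift [ 1.355 -3.508  0.014] rz 0.027
```

Back to the park plate for the oblong weight.

Emit:
play_rows([
  [0.34,-0.877,0,0,0,0],
  [0.34,-0.877,0,0,0,0],
  [0.34,-0.877,0,0,0,0],
])

```text
time: 23.47
ee_pos: [0.4763, -0.1772, 0.1094]
orientation: [-3.119, -0.345, 0.004]
force: [-0.3, 1.8, -0.2]
gripper_width: 0.55
finger_force: 0.0
```

Emit:
play_rows([
  [0.34,-0.877,0,0,0,0],
  [0.34,-0.877,0,0,0,0],
  [0.34,-0.877,0,0,0,0],
])

```text
time: 23.72
ee_pos: [0.4907, -0.0845, 0.1096]
orientation: [-3.12, -0.347, 0.003]
force: [-0.2, 0.4, 0.2]
gripper_width: 0.55
finger_force: 0.0
```

Emit:
play_rows([
  [0.34,-0.877,0,0,0,0],
  [0.34,-0.877,0,0,0,0],
  [0.34,-0.877,0,0,0,0],
])

```text
time: 23.97
ee_pos: [0.5052, 0.0081, 0.1097]
orientation: [-3.121, -0.347, 0.002]
force: [-0.3, 0.4, -0.3]
gripper_width: 0.549
finger_force: 0.0
```

Emit:
play_rows([
  [0.34,-0.877,0,0,0,0.027],
  [0.34,-0.877,0,0,0,0.027],
  [0.34,-0.877,0,0,0,0.027],
  [0.34,-0.877,0,0,0,0.027],
  [0.34,-0.877,0,0,0,0.027],
  [0.34,-0.877,0,0,0,0.027],
])

```text
time: 24.47
ee_pos: [0.5197, 0.0957, 0.1101]
orientation: [3.134, 0.208, -0.001]
force: [0.4, -0.0, -0.3]
gripper_width: 0.548
finger_force: 0.0
```

```bash
python3 - <<'E'
from h import *
go(519.7,96.6,20,7.66)
d=snap("top","pics/top8.png"); report("top",d); report("side",snap("side","pics/side8.png"))
cv2.imwrite("pics/t8c.png",cv2.resize(d["color"][110:260,160:370,::-1],None,fx=3.8,fy=3.8,interpolation=cv2.INTER_CUBIC))
E
```

```text
cur [519.7  95.7 110.1] yaw 7.58 shift [ 0.002 -0.01   0.901] rz -0.0004
top 13789.2 [ 505.3 -264.7] [ 504.7 -264.7] 12.7 [222.9  92.5] rectang 12.4
   bar: n 120 dyaw -0.9 y0 -0.3 xmin -158.9 head box [-28. -19.] [20. 22.] y at -44 0.4
top 13644.6 [542.  -73.3] [542.1 -71.6] 1.3 [ 90.  223.5] rectang 89.8
   bar: n 116 dyaw 0.4 y0 1.3 xmin -160.4 head box [-28. -22.] [22. 25.] y at -44 1.1
top 13206.8 [577.6 265. ] [578.7 264.7] -7.5 [ 91.6 223. ] rectang 82.5
side 13122.3 [578.4 266.6] [577.8 266.8] -7.1 [ 89.4 220.7] rectang 82.5
side 20905.5 [ -44.8 -188.9] [ -31.4 -188.2] -132.4 [236.4 159.6] rectang 32.6
```

View pics/t8c.png

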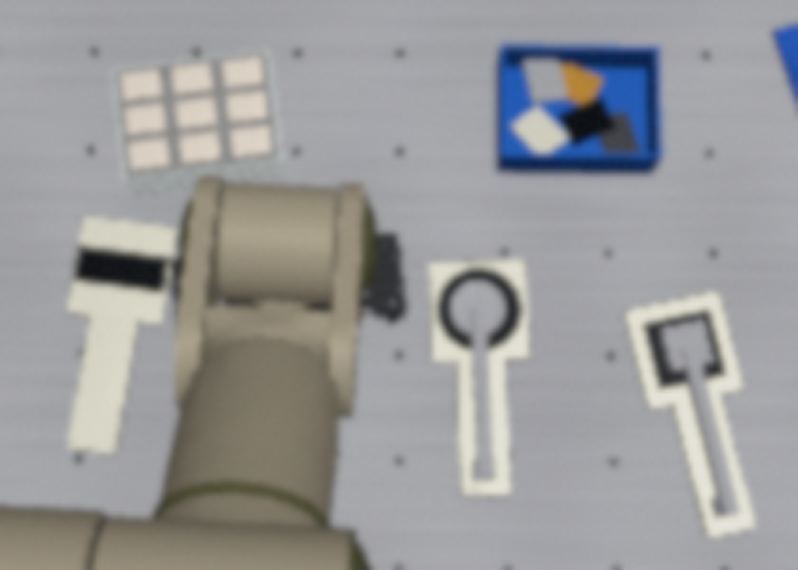

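The square weight is on the square panel, perhaps 2 mm forward; I'll check that at the end. Grasping the oblong weight now.

Emit:
play_rows([
  [0,-0.01,0.3,0,0,0],
  [0,-0.01,0.6,0,0,0],
  [0,-0.01,0.75,0,0,0],
  [0,-0.01,0.85,0,0,0],
  [0,-0.01,0.88,0,0,0],
  [0,-0.01,0.9,0,0,0],
  [0,-0.01,0.9,0,0,0],
])

```text
time: 25.15
ee_pos: [0.5201, 0.0978, 0.021]
orientation: [3.135, 0.209, 0.002]
force: [0.5, -0.4, -0.3]
gripper_width: 0.551
finger_force: 0.0
```

Emit:
play_rows([
  [0,0,0,0,0,0],
  [0,0,0,0,0,0],
  [0,0,0,0,0,0],
  [0,0,0,0,0,0],
  [0,0,0,0,0,0],
  [0,0,0,0,0,0],
  [0,0,0,0,0,0],
  [0,0,0,0,0,0],
], gripper=-1)

```text
time: 25.82
ee_pos: [0.5198, 0.098, 0.0207]
orientation: [3.134, 0.209, 0.001]
force: [-0.4, -2.1, 4.0]
gripper_width: 0.154
finger_force: 50.0
```

Emit:
play_rows([
  [0,0,-0.03,0,0,0],
  [0,0,-0.1,0,0,0],
  [0,0,-0.2,0,0,0],
  [0,0,-0.35,0,0,0],
  [0,0,-0.5,0,0,0],
  [0,0,-0.6,0,0,0],
  [0,0,-0.6,0,0,0],
  [0,0,-0.6,0,0,0],
])

```text
time: 26.48
ee_pos: [0.5196, 0.0982, 0.0808]
orientation: [-3.135, -0.209, -0.001]
force: [0.3, 0.1, -4.7]
gripper_width: 0.155
finger_force: 50.0
```

```bash
python3 - <<'E'
from h import *
g,y=graspxy((579.2,265.4),-7.4); print(g,y); go(*g,80,y)
# square head vs panel from cached top8: colour edges, rays at head-top height 36 mm
for f,o,yaw,z in (("top8",(505.2,-265),12.5,.036),("top8",(542.,-73.1),1.9,.030)):
    d=dict(np.load(f"pics/{f}.npz")); c=cv2.resize(d["color"],None,fx=4,fy=4,interpolation=cv2.INTER_CUBIC).astype(int)
    v,u=np.indices(c.shape[:2]); a=np.radians(yaw);R=np.array([[np.cos(a),np.sin(a)],[-np.sin(a),np.cos(a)]])
    g=(c.min(2)>95)&(c.max(2)-c.min(2)<40)
    w=((ray(d,np.c_[(u[g]+.5)/4-.5,(v[g]+.5)/4-.5],z)*1000-o)@R.T)
    s=w[(np.abs(w[:,0]-2)<25)&(np.abs(w[:,1])<27)]; s=w[(np.abs(w[:,1])<26)&(np.abs(w[:,0])<28)]
    core=w[np.abs(w[:,1])<10]; core=core[np.abs(core[:,0]-10)<22]
    print("front x per bins",[round(core[(core[:,1]>b)&(core[:,1]<b+5)][:,0].max(),1) for b in (-10,-5,0,5)])
    row=w[np.abs(w[:,0])<8]; row=row[np.abs(row[:,1])<31]; print("y range",np.percentile(row[:,1],[0,1,99,100]).round(1))
E
```

```text
[535.56646886 271.06700625] -7.4
cur [519.6  98.2  80.8] yaw 7.65 shift [ 0.388 -1.692  0.008] rz 0.0836
front x per bins [np.float64(32.0), np.float64(31.9), np.float64(32.0), np.float64(31.8)]
y range [-31.  -30.4  23.2  23.8]
front x per bins [np.float64(31.8), np.float64(24.7), np.float64(24.8), np.float64(25.0)]
y range [-24.6 -23.8  28.4  28.8]
```

Emit:
play_rows([
  [0.02,-0.08,0,0,0,0],
  [0.06,-0.25,0,0,0,0],
  [0.1,-0.44,0,0,0,0],
  [0.15,-0.64,0,0,0,0],
  [0.194,-0.846,0,0,0,0],
])

```text
time: 26.9
ee_pos: [0.5272, 0.1859, 0.0794]
orientation: [-3.135, -0.209, 0.003]
force: [-0.5, -0.6, -5.2]
gripper_width: 0.154
finger_force: 50.0
```

Emit:
play_rows([
  [0.04,-0.18,0,0,0,0.01],
  [0.08,-0.35,0,0,0,0.03],
  [0.12,-0.5,0,0,0,0.05],
  [0.15,-0.64,0,0,0,0.07],
  [0.17,-0.76,0,0,0,0.08],
  [0.194,-0.83,0,0,0,0.084],
  [0.194,-0.846,0,0,0,0.084],
  [0.194,-0.846,0,0,0,0.084],
  [0.194,-0.846,0,0,0,0.084],
])

```text
time: 27.65
ee_pos: [0.5354, 0.2706, 0.0801]
orientation: [3.134, -0.204, -0.001]
force: [-0.4, -1.0, -4.8]
gripper_width: 0.15
finger_force: 50.0
```

```bash
python3 - <<'E'
from h import *
g,y=graspxy((579.2,265.4),-7.4); go(*g,20.7,y)
E
```

```text
cur [535.4 270.6  80.1] yaw -7.45 shift [ 0.002 -0.005  0.594] rz -0.0003
```

Emit:
play_rows([
  [0,0,0.1,0,0,0],
  [0,0,0.25,0,0,0],
  [0,0,0.4,0,0,0],
  [0,0,0.5,0,0,0],
  [0,0,0.55,0,0,0],
  [0,0,0.57,0,0,0],
  [0,0,0.578,0,0,0],
  [0,0,0.583,0,0,0],
  [0,0,0.587,0,0,0],
  [0,0,0.59,0,0,0],
  [0,0,0.593,0,0,0],
  [0,0,0.595,0,0,0],
  [0,0,0.595,0,0,0],
])

```text
time: 28.73
ee_pos: [0.5356, 0.271, 0.0211]
orientation: [-3.135, 0.205, -0.0]
force: [-0.1, 0.3, -5.2]
gripper_width: 0.155
finger_force: 50.0
```

Emit:
play_rows([
  [0,0,0.002,0,0,0],
  [0,0,0.003,0,0,0],
  [0,0,0.003,0,0,0],
])

```text
time: 28.98
ee_pos: [0.5356, 0.271, 0.0207]
orientation: [-3.135, 0.205, -0.0]
force: [0.1, -0.0, -4.2]
gripper_width: 0.156
finger_force: 50.0
```

Emit:
play_rows([
  [0,0,0.003,0,0,0],
  [0,0,0.005,0,0,0],
  [0,0,0.005,0,0,0],
])

```text
time: 29.23
ee_pos: [0.5356, 0.271, 0.0207]
orientation: [-3.135, 0.205, -0.001]
force: [-2.7, -1.3, 3.9]
gripper_width: 0.153
finger_force: 50.0
```

Emit:
play_rows([
  [0,0,0,0,0,0],
  [0,0,0,0,0,0],
  [0,0,0,0,0,0],
  [0,0,0,0,0,0],
], gripper=0.1)

```text
time: 29.57
ee_pos: [0.5358, 0.271, 0.0202]
orientation: [-3.135, 0.205, -0.001]
force: [-1.1, -0.0, -0.1]
gripper_width: 0.432
finger_force: 0.0
```

Emit:
play_rows([
  [0,0,-0.1,0,0,0],
  [0,0,-0.3,0,0,0],
  [0,0,-0.6,0,0,0],
  [0,0,-0.9,0,0,0],
  [0,0,-0.9,0,0,0],
])

```text
time: 29.98
ee_pos: [0.538, 0.2718, 0.1166]
orientation: [-3.131, 0.204, -0.016]
force: [2.0, 0.5, 1.9]
gripper_width: 0.553
finger_force: 0.0
```

Emit:
play_rows([
  [-0.8,0.5,-0.8,0,0,0],
  [-0.8,0.5,-0.8,0,0,0],
  [-0.8,0.5,-0.8,0,0,0],
  [-0.8,0.5,-0.8,0,0,0],
])

```text
time: 30.32
ee_pos: [0.4473, 0.2311, 0.1951]
orientation: [-3.133, 0.204, -0.009]
force: [1.4, 0.7, 0.8]
gripper_width: 0.55
finger_force: 0.0
```

Emit:
play_rows([
  [-0.9,-0.9,0,0,0,0],
  [-0.9,-0.9,0,0,0,0],
  [-0.9,-0.9,0,0,0,0],
  [-0.9,-0.9,0,0,0,0],
  [-0.9,-0.9,0,0,0,0],
])

```text
time: 30.73
ee_pos: [0.3712, 0.3343, 0.1901]
orientation: [-3.135, 0.199, -0.0]
force: [0.4, -0.8, -0.8]
gripper_width: 0.547
finger_force: 0.0
```

```bash
python3 - <<'E'
from h import *
d=snap("top","pics/top9.png"); report("top",d); d2=snap("side","pics/side9.png"); report("side",d2)
cv2.imwrite("pics/t9c.png",cv2.resize(d["color"][110:260,160:370,::-1],None,fx=3.8,fy=3.8,interpolation=cv2.INTER_CUBIC))
cv2.imwrite("pics/s9c.png",cv2.resize(d2["color"][110:310,150:400,::-1],None,fx=3,fy=3,interpolation=cv2.INTER_CUBIC))
E
```

```text
top 13719.2 [ 505.3 -265. ] [ 505.1 -264.8] 12.5 [223.   92.5] rectang 12.4
   bar: n 118 dyaw 0.3 y0 2.1 xmin -157.7 head box [-26. -19.] [21. 22.] y at -44 1.9
top 13542.1 [542.1 -73.4] [542.1 -71.5] 1.4 [ 90.  223.5] rectang 89.8
   bar: n 115 dyaw 0.7 y0 2.4 xmin -160.5 head box [-28. -21.] [22. 25.] y at -44 1.8
top 13646.0 [564.  102.7] [563.1 102.7] 7.7 [222.5  92.2] rectang 7.7
top 17341.3 [546.8 273.2] [563.2 306.8] -17.3 [173.3 288.1] rectang 72.4
   bar: n 93 dyaw 10.1 y0 -2.8 xmin -120.3 head box [-28. -31.] [46. 35.] y at -44 -10.6
```

View pics/t9c.png

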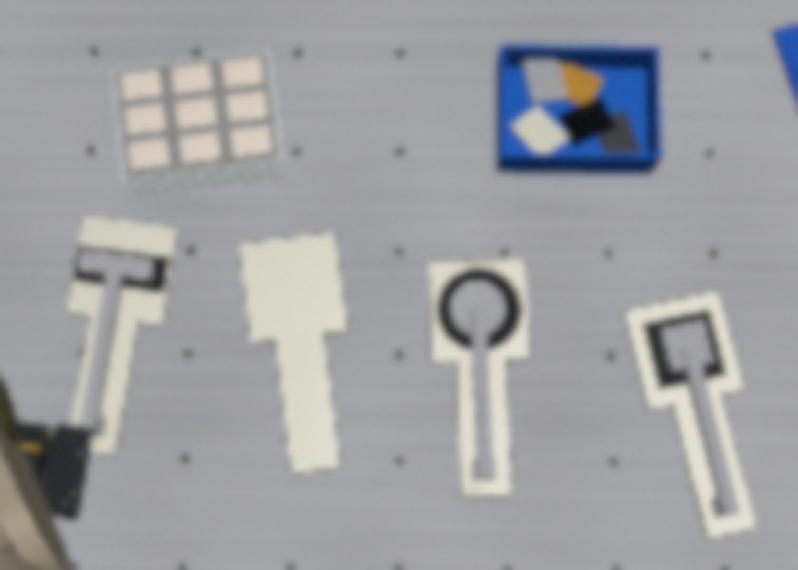

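View pics/s9c.png

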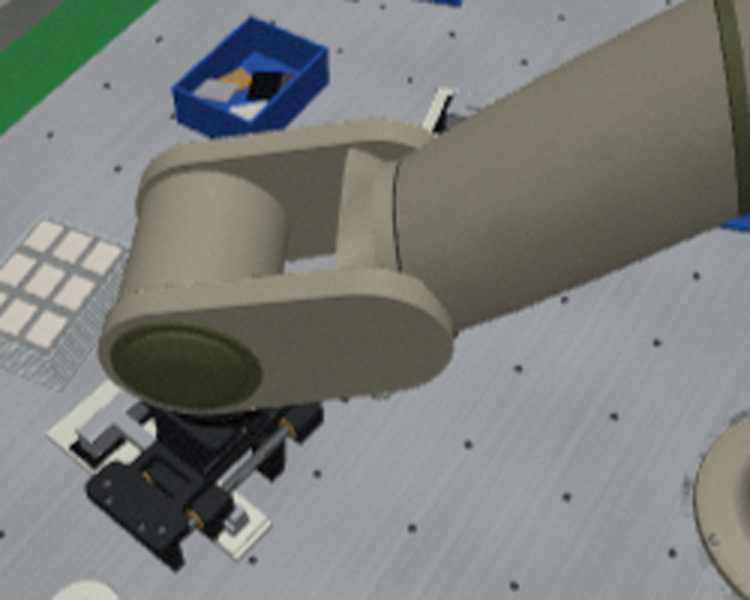

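The views show round and square weights on their own panels. The square head at (687,342) looks 2–3 mm off its panel centre. I'll measure head edges against panel edges with line profiles, each at its own height.

```bash
cat > prof.py <<'E'
from h import *
def prof(d,o,yaw,z,lines):
    """brightness along tray-frame lines at height z: (p0,p1) mm"""
    a=np.radians(yaw);R=np.array([[np.cos(a),-np.sin(a)],[np.sin(a),np.cos(a)]]); g=d["color"].min(2)
    Ti=np.linalg.inv(d["T"]); n=int(np.hypot(*np.subtract(lines[1],lines[0])))+1
    t=np.linspace(lines[0],lines[1],n); w=np.c_[(t@R.T+o)/1000,np.full(n,z)]
    c=w@Ti[:3,:3].T+Ti[:3,3]; u=c[:,0]/c[:,2]*d["fx"]+d["cx"]; v=c[:,1]/c[:,2]*d["fy"]+d["cy"]
    return cv2.remap(g,u.astype(np.float32)[None],v.astype(np.float32)[None],cv2.INTER_LINEAR)[0].astype(int),t
def cross(v,s,th):
    return [round(s[i]+(s[i+1]-s[i])*(th-v[i])/(v[i+1]-v[i]),1)*(1 if v[i+1]>v[i] else 1) for i in range(len(v)-1) if (v[i]-th)*(v[i+1]-th)<0]
E
python3 - <<'E'
from prof import *
d=dict(np.load("pics/top9.npz"))
for nm,o,yaw,zt in (("S",(505.2,-265),12.5,.036),("R",(542,-73.2),1.9,.030),("O",(579.2,265.4),-7.4,.040)):
    for z,l in ((.012,"panel"),(zt,"head")):
        r=[]
        for y in (-14,14):
            v,t=prof(d,o,yaw,z,((-50,y),(50,y))); r.append(cross(v,t[:,0],105))
        q=[]
        for x in (-5,5):
            v,t=prof(d,o,yaw,z,((x,-55),(x,55))); q.append(cross(v,t[:,1],105))
        print(nm,l,"x:",r,"y:",q)
E
```

```text
S panel x: [[np.float64(-23.8), np.float64(24.8), np.float64(28.5)], [np.float64(-29.8), np.float64(23.5), np.float64(27.9)]] y: [[np.float64(-29.3), np.float64(-25.8), np.float64(17.4), np.float64(29.4)], [np.float64(-29.2), np.float64(-27.3), np.float64(17.1), np.float64(29.1)]]
S head x: [[np.float64(-32.2), np.float64(-20.5), np.float64(21.8), np.float64(24.1)], [np.float64(-32.4), np.float64(-21.7), np.float64(21.4)]] y: [[np.float64(-22.2), np.float64(34.7)], [np.float64(23.1), np.float64(34.5)]]
R panel x: [[np.float64(-34.1), np.float64(-20.7), np.float64(23.5), np.float64(34.8)], [np.float64(-34.6), np.float64(-21.9), np.float64(25.1), np.float64(34.2)]] y: [[np.float64(-37.4), np.float64(-24.8), np.float64(26.6), np.float64(36.9)], [np.float64(-25.2), np.float64(27.3), np.float64(36.6)]]
R head x: [[np.float64(-36.6), np.float64(-22.7), np.float64(18.3)], [np.float64(-37.7), np.float64(-25.9), np.float64(22.3), np.float64(30.8)]] y: [[np.float64(-35.9), np.float64(-23.6), np.float64(28.3), np.float64(38.1)], [np.float64(-34.2), np.float64(-22.6), np.float64(36.8)]]
O panel x: [[np.float64(-15.2), np.float64(-8.1)], []] y: [[np.float64(-42.6), np.float64(-27.7)], [np.float64(-41.5), np.float64(-29.6)]]
O head x: [[np.float64(-20.7), np.float64(-13.2)], [np.float64(-20.4), np.float64(-13.1)]] y: [[np.float64(-34.5)], [np.float64(-33.1)]]
```

S and O are centred within about 1 mm. R reads roughly (-1.5, +2.3) mm off. I'll swing the arm clear and cross-check R from the side camera.

Emit:
play_rows([
  [0.157,0.893,0,0,0,0],
  [0.157,0.893,0,0,0,0],
  [0.157,0.893,0,0,0,0],
])

```text
time: 31.08
ee_pos: [0.3768, 0.2376, 0.1899]
orientation: [3.133, -0.212, -0.001]
force: [0.2, -0.8, 0.5]
gripper_width: 0.551
finger_force: 0.0
```

Emit:
play_rows([
  [0.157,0.893,0,0,0,0],
  [0.157,0.893,0,0,0,0],
  [0.157,0.893,0,0,0,0],
])

```text
time: 31.33
ee_pos: [0.3809, 0.1467, 0.1901]
orientation: [3.133, -0.214, 0.0]
force: [-0.0, -0.1, -0.4]
gripper_width: 0.551
finger_force: 0.0
```

Emit:
play_rows([
  [0.157,0.893,0,0,0,0],
  [0.157,0.893,0,0,0,0],
  [0.157,0.893,0,0,0,0],
])

```text
time: 31.58
ee_pos: [0.385, 0.056, 0.1902]
orientation: [3.133, -0.215, 0.001]
force: [0.7, -0.2, 0.5]
gripper_width: 0.554
finger_force: 0.0
```

Emit:
play_rows([
  [0.157,0.893,0,0,0,0],
  [0.157,0.893,0,0,0,0],
  [0.157,0.893,0,0,0,0],
])

```text
time: 31.83
ee_pos: [0.3889, -0.0347, 0.1903]
orientation: [3.133, -0.214, 0.002]
force: [-0.1, -0.2, -0.3]
gripper_width: 0.552
finger_force: 0.0
```

Emit:
play_rows([
  [0.157,0.893,0,0,0,0],
  [0.157,0.893,0,0,0,0],
  [0.157,0.893,0,0,0,0],
])

```text
time: 32.08
ee_pos: [0.3927, -0.1252, 0.1902]
orientation: [3.133, -0.213, 0.002]
force: [0.1, 0.8, -0.5]
gripper_width: 0.548
finger_force: 0.0
```

Emit:
play_rows([
  [0.157,0.893,0,0,0,0],
  [0.157,0.893,0,0,0,0],
  [0.157,0.893,0,0,0,0],
])

```text
time: 32.33
ee_pos: [0.3965, -0.2158, 0.1901]
orientation: [3.133, -0.212, 0.002]
force: [-0.6, 0.7, -0.4]
gripper_width: 0.552
finger_force: 0.0
```

Emit:
play_rows([
  [0.157,0.893,0,0,0,0],
  [0.157,0.893,0,0,0,0],
  [0.157,0.893,0,0,0,0],
  [0.157,0.893,0,0,0,0],
])

```text
time: 32.67
ee_pos: [0.3999, -0.3029, 0.1896]
orientation: [-3.134, 0.21, 0.0]
force: [-0.0, 0.7, 0.4]
gripper_width: 0.546
finger_force: 0.0
```

```bash
python3 - <<'E'
from prof import *
d=snap("top","pics/top10.png"); report("top",d); s=snap("side","pics/side10.png"); report("side",s)
for nm,o,yaw,zt in (("R",(542,-73.2),1.9,.030),("O",(579.2,265.4),-7.4,.040)):
    for z,l in ((.012,"panel"),(zt,"head")):
        print(nm,l,"x:",[[float(c) for c in cross(*(lambda v,t:(v,t[:,0]))(*prof(s,o,yaw,z,((-55,y),(55,y)))),105)] for y in (-20,20)],
              "y:",[[float(c) for c in cross(*(lambda v,t:(v,t[:,1]))(*prof(s,o,yaw,z,((x,-58),(x,58)))),105)] for x in (-5,5)])
cv2.imwrite("pics/s10c.png",cv2.resize(s["color"][140:310,150:340,::-1],None,fx=3.5,fy=3.5,interpolation=cv2.INTER_CUBIC))
E
```

```text
top 9266.9 [ 542.  -256.7] [ 555.4 -254.6] 12.3 [122.2  95.7] rectang 15.3
   bar: n 36 dyaw -12.1 y0 -11.3 xmin -68.4 head box [-28. -19.] [-17.  22.] y at -44 -1.9
top 12018.2 [556.6 -72.2] [549.2 -69.4] 3.4 [ 90.  209.2] rectang 89.8
   bar: n 113 dyaw -1.1 y0 1.5 xmin -158.0 head box [-28. -22.] [ 8. 25.] y at -44 2.4
top 13911.6 [562.4 102.5] [562.1  94.8] 8.7 [234.9 100.3] rectang 15.3
top 13207.5 [577.8 265.3] [578.7 264.8] -7.4 [ 91.7 223. ] rectang 82.5
   bar: n 129 dyaw -0.6 y0 0.3 xmin -158.8 head box [-27. -33.] [11. 34.] y at -44 0.7
side 12971.9 [579. 266.] [577.9 266.5] -7.5 [ 88.9 220.9] rectang 82.8
   bar: n 213 dyaw -0.3 y0 0.2 xmin -161.7 head box [-28. -33.] [10. 35.] y at -44 0.4
side 21224.1 [ -44.  -198.7] [ -53.5 -213.3] -122.0 [169.5 170.2] rectang 34.4
side 12916.0 [564.5 101.9] [563.6 101.4] 7.8 [220.8  89.3] rectang 8.0
side 13327.7 [539.1 -71. ] [544.6 -68.7] 4.3 [226.4  88.6] rectang 1.7
   bar: n 123 dyaw -3.1 y0 -0.6 xmin -157.4 head box [-28. -25.] [25. 26.] y at -44 1.8
R panel x: [[47.8, 54.3], [-35.7, 34.8]] y: [[-39.8, -32.9, -12.5, -6.3, 12.4, 41.8], [-11.9, -6.9, 14.4, 41.2]]
R head x: [[-29.7, -11.2], [-48.2, -21.2, 15.7, 31.1]] y: [[7.6, 28.3, 54.4], [27.5, 51.6]]
O panel x: [[-17.4, 5.2], [-17.6, 5.5]] y: [[-44.4, -16.1, 43.4], [-42.6, -38.8, -31.5, -17.5, 0.7, 25.3, 26.3, 43.8]]
O head x: [[-33.5, -11.2], [-33.6, -10.7]] y: [[34.8, 51.2], [-49.7, -42.6]]
```

View pics/s10c.png

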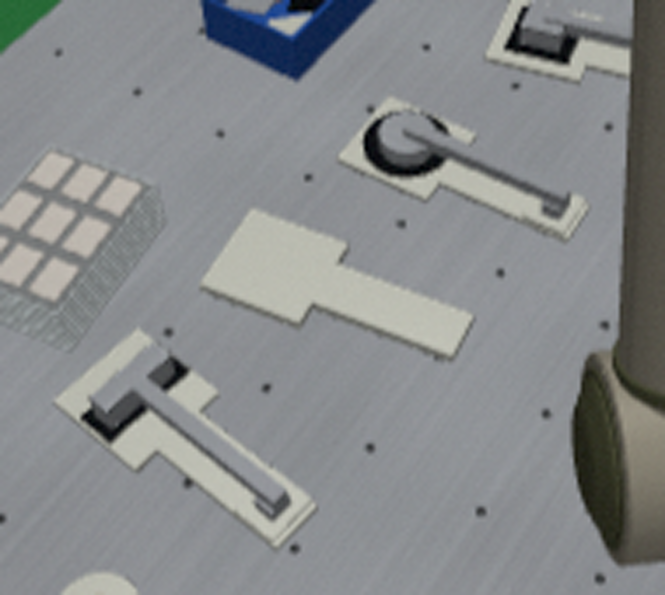

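O is centred. R is about 2–2.5 mm off, with both views agreeing (back 1.5–2 mm, left about 2 mm). A small mend is cheap, so I'll regrasp and shift it.

```bash
python3 - <<'E'
from h import *
go(498.4,-73.9,100,1.9)
E
```

```text
cur [ 399.8 -300.1  189.8] yaw -7.5 shift [ 0.683 -2.371  0.901] rz -0.0522
```

Emit:
play_rows([
  [0.228,-0.79,0,0,0,0],
  [0.228,-0.79,0,0,0,0],
  [0.228,-0.79,0,0,0,0],
])

```text
time: 33.02
ee_pos: [0.4338, -0.219, 0.1904]
orientation: [-3.133, 0.196, 0.0]
force: [-0.2, 0.3, -0.0]
gripper_width: 0.547
finger_force: 0.0
```

Emit:
play_rows([
  [0.228,-0.79,0.3,0,0,0],
  [0.228,-0.79,0.3,0,0,0],
  [0.228,-0.79,0.3,0,0,0],
])

```text
time: 33.27
ee_pos: [0.4654, -0.144, 0.1585]
orientation: [-3.132, 0.196, 0.005]
force: [-1.2, 1.0, -0.0]
gripper_width: 0.55
finger_force: 0.0
```

Emit:
play_rows([
  [0.228,-0.79,0.6,0,0,-0.052],
  [0.228,-0.79,0.6,0,0,-0.052],
  [0.228,-0.79,0.6,0,0,-0.052],
  [0.228,-0.79,0.6,0,0,-0.052],
  [0.228,-0.79,0.6,0,0,-0.052],
  [0.228,-0.79,0.6,0,0,-0.052],
  [0.228,-0.79,0.6,0,0,-0.052],
])

```text
time: 33.85
ee_pos: [0.4985, -0.076, 0.1012]
orientation: [3.14, 0.05, 0.003]
force: [-0.1, 0.5, 0.7]
gripper_width: 0.549
finger_force: 0.0
```

```bash
python3 - <<'E'
from h import *
go(498.4,-73.9,20.5,1.9)
E
```

```text
cur [498.5 -76.  101.2] yaw 1.83 shift [-0.002 -0.022  0.807] rz -0.0004
```

Emit:
play_rows([
  [0,-0.02,0.3,0,0,0],
  [0,-0.02,0.55,0,0,0],
  [0,-0.02,0.7,0,0,0],
  [0,-0.02,0.77,0,0,0],
  [0,-0.02,0.8,0,0,0],
  [0,-0.02,0.805,0,0,0],
  [0,-0.02,0.805,0,0,0],
])

```text
time: 34.43
ee_pos: [0.4989, -0.0737, 0.0206]
orientation: [3.141, 0.051, 0.002]
force: [-0.6, -0.4, -0.6]
gripper_width: 0.553
finger_force: 0.0
```

Emit:
play_rows([
  [0,0,0,0,0,0],
  [0,0,0,0,0,0],
  [0,0,0,0,0,0],
  [0,0,0,0,0,0],
  [0,0,0,0,0,0],
  [0,0,0,0,0,0],
  [0,0,0,0,0,0],
  [0,0,0,0,0,0],
], gripper=-1)

```text
time: 35.1
ee_pos: [0.4985, -0.0733, 0.0198]
orientation: [3.141, 0.052, 0.0]
force: [-0.5, -0.7, 2.5]
gripper_width: 0.151
finger_force: 50.0
```

Emit:
play_rows([
  [0,0,-0.03,0,0,0],
  [0,0,-0.06,0,0,0],
  [0,0,-0.06,0,0,0],
  [0.009,0.01,-0.06,0,0,0],
  [0.018,0.02,-0.06,0,0,0],
  [0.018,0.02,-0.06,0,0,0],
  [0.018,0.02,-0.04,0,0,0],
  [0.018,0.02,-0.025,0,0,0],
  [0.018,0.02,-0.015,0,0,0],
  [0.018,0.02,-0.008,0,0,0],
  [0.018,0.02,-0.004,0,0,0],
  [0.018,0.02,-0.002,0,0,0],
  [0.018,0.02,0,0,0,0],
  [0.018,0.02,0,0,0,0],
])

```text
time: 36.27
ee_pos: [0.5002, -0.0751, 0.0198]
orientation: [3.141, 0.052, 0.0]
force: [-1.7, 0.3, -0.7]
gripper_width: 0.149
finger_force: 50.0
```

Contact is light. Going down 0.2 mm more, then releasing and moving clear.

Emit:
play_rows([
  [0,0,0.002,0,0,0],
  [0,0,0.003,0,0,0],
  [0,0,0.003,0,0,0],
])

```text
time: 36.52
ee_pos: [0.5003, -0.0751, 0.0198]
orientation: [3.141, 0.052, 0.0]
force: [-3.0, 0.8, 4.9]
gripper_width: 0.157
finger_force: 50.0
```

Emit:
play_rows([
  [0,0,0,0,0,0],
  [0,0,0,0,0,0],
  [0,0,0,0,0,0],
  [0,0,0,0,0,0],
], gripper=0.1)

```text
time: 36.85
ee_pos: [0.5005, -0.0753, 0.0194]
orientation: [3.141, 0.052, 0.001]
force: [0.1, 0.2, -0.5]
gripper_width: 0.431
finger_force: 0.0
```

Emit:
play_rows([
  [0,0,-0.1,0,0,0],
  [0,0,-0.3,0,0,0],
  [0,0,-0.6,0,0,0],
  [0,0,-0.9,0,0,0],
  [0,0,-0.9,0,0,0],
])

```text
time: 37.27
ee_pos: [0.5025, -0.0759, 0.1141]
orientation: [3.138, 0.052, 0.013]
force: [0.9, -0.2, -0.3]
gripper_width: 0.548
finger_force: 0.0
```

Emit:
play_rows([
  [-0.6,-0.9,-0.5,0,0,0],
  [-0.6,-0.9,-0.5,0,0,0],
  [-0.6,-0.9,-0.5,0,0,0],
  [-0.6,-0.9,-0.5,0,0,0],
])

```text
time: 37.6
ee_pos: [0.4349, 0.0161, 0.1612]
orientation: [-3.141, -0.056, -0.002]
force: [-0.2, 0.1, 0.2]
gripper_width: 0.551
finger_force: 0.0
```

Emit:
play_rows([
  [-0.6,-0.9,0,0,0,0],
  [-0.6,-0.9,0,0,0,0],
  [-0.6,-0.9,0,0,0,0],
  [-0.6,-0.9,0,0,0,0],
  [-0.6,-0.9,0,0,0,0],
])

```text
time: 38.02
ee_pos: [0.3743, 0.1013, 0.1592]
orientation: [3.141, 0.055, 0.0]
force: [0.6, 0.7, -0.1]
gripper_width: 0.551
finger_force: 0.0
```

```bash
python3 - <<'E'
from prof import *
d=snap("top","pics/top11.png"); report("top",d)
for nm,o,yaw,zt in (("S",(505.2,-265),12.5,.036),("R",(542,-73.2),1.9,.030)):
    for z,l in ((.012,"panel"),(zt,"head")):
        print(nm,l,"x:",[[float(c) for c in cross(*(lambda v,t:(v,t[:,0]))(*prof(d,o,yaw,z,((-50,y),(50,y)))),105)] for y in (-14,14)],
              "y:",[[float(c) for c in cross(*(lambda v,t:(v,t[:,1]))(*prof(d,o,yaw,z,((x,-55),(x,55)))),105)] for x in (-5,0,5)])
cv2.imwrite("pics/t11c.png",cv2.resize(d["color"][110:260,160:370,::-1],None,fx=3.8,fy=3.8,interpolation=cv2.INTER_CUBIC))
E
```

```text
top 13737.5 [ 505.1 -264.8] [ 504.8 -264.8] 12.6 [222.4  92.7] rectang 12.4
   bar: n 121 dyaw -0.3 y0 1.1 xmin -158.7 head box [-27. -20.] [21. 22.] y at -44 1.3
top 13518.9 [542.6 -73.3] [542.1 -71.4] 1.5 [ 90.  223.5] rectang 89.8
   bar: n 117 dyaw 0.3 y0 0.9 xmin -157.6 head box [-27. -25.] [25. 25.] y at -44 0.7
top 9913.1 [595.9 107.3] [606.7 109.3] 8.4 [134.7  91.9] rectang 7.3
top 13169.3 [578.  265.2] [578.9 264.8] -7.4 [ 91.7 222.5] rectang 82.5
   bar: n 118 dyaw -0.3 y0 0.5 xmin -158.7 head box [-26. -33.] [10. 35.] y at -44 0.7
S panel x: [[-23.7, 24.8, 28.5], [-29.9, -16.8, 23.4]] y: [[-29.7, -25.8, 17.4, 29.4], [-28.5, -26.7, 17.1, 29.4], [-29.2, 17.1, 29.1]]
S head x: [[-32.2, -20.5, 24.1], [-32.5, -21.6, 21.4, 24.7]] y: [[-20.2, 22.9, 34.7], [-22.6, -20.6, 22.5, 34.5], [23.1, 34.6]]
R panel x: [[-33.8, -19.6, 25.9, 34.7], [-34.9, 25.6, 34.2]] y: [[-37.3, 25.1, 36.9], [-37.7, -26.4, 26.5, 37.1], [-26.7, 26.9, 36.6]]
R head x: [[-36.4, -21.7, 20.8, 29.9], [-38.2, 22.5, 30.8]] y: [[-35.8, -24.3, 27.3, 38.1], [-35.4, -24.9, 28.1, 37.9], [-34.2, -24.9, 27.2, 36.9]]
```

View pics/t11c.png

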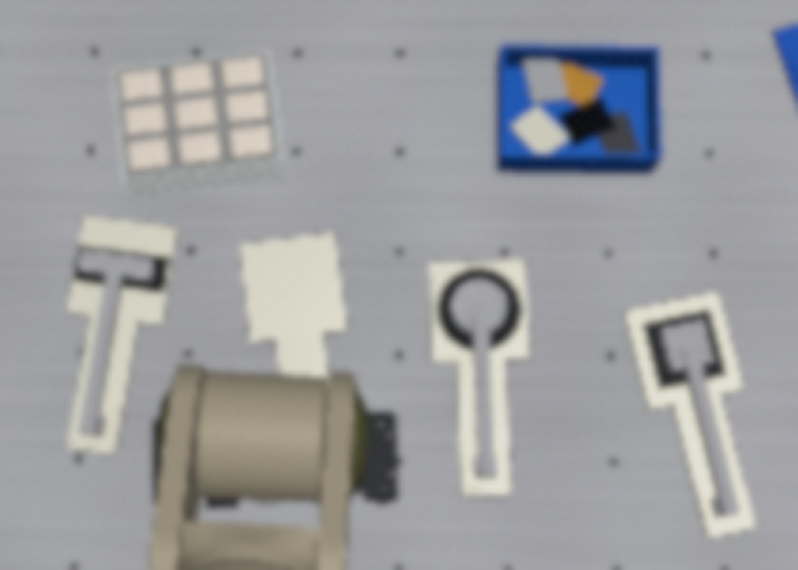

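All three heads are centred within about 1–1.5 mm with their bars in line, and the arm is clear. Handing in.

```bash
python3 -c "from workcell import *; print(hand_in())"
```

```text
the job is handed in; nothing more can be done
None
```

The job is handed in after about 38 s on the robot's clock: round, square and oblong weights each stand on their own panel, centred to within about 1.5 mm by the cameras, with bars in line and tail feet on the rests; the park plate is empty again, and the bin, tray stack and film roll were not touched.

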